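# Load, park and lock the bezel carrier

## Task

Put every octagonal compass bezel, dial face up, flat in a bay of its own in the beech carrier tray, turning over those that lie dial down. Then draw the brass cam lock back, push the loaded tray along the table (without lifting or tipping it) fully home against the cradle's fence between its cheeks, and slide the lock fully shut behind it. Leave the other things on the table where they are.

Things in the scene. Friction and masses are not known exactly. Their poses are not given: they have to be found in the camera images.
- bezel_a: grey cast octagonal bezel, 50 mm across flats, 28 thick, 0.11 kg; may be absent. Origin: its centre. z axis points out of the dial face (white dial, black needle, brass north bar at the rim); the back is bare metal with 3 screw heads. Lies dial up or dial down; can stand on any of its eight 21 x 28 mm side flats, which face along its x axis and every 45 deg from it.
- bezel_b: grey cast octagonal bezel, 50 mm across flats, 28 thick, 0.11 kg; may be absent. Origin: its centre. z axis points out of the dial face (white dial, black needle, brass north bar at the rim); the back is bare metal with 3 screw heads. Lies dial up or dial down; can stand on any of its eight 21 x 28 mm side flats, which face along its x axis and every 45 deg from it.
- bezel_c: grey cast octagonal bezel, 50 mm across flats, 28 thick, 0.11 kg; may be absent. Origin: its centre. z axis points out of the dial face (white dial, black needle, brass north bar at the rim); the back is bare metal with 3 screw heads. Lies dial up or dial down; can stand on any of its eight 21 x 28 mm side flats, which face along its x axis and every 45 deg from it.
- carrier: loose beech tray, 68 (its x) x 192 (its y) x 16 mm high, 0.45 kg; floor 4 mm, outer walls 5 mm. Three square 58 mm bays centred at x = 0, y = -62, 0, 62 mm, dividers 4 mm thick, 16 high. A bezel fits a bay at any yaw, its centre then 18 mm above the tray's origin. Origin: centre of underside. Its +x long side goes to the fence.
- cradle: fixed grey cradle. Origin: on the table under the middle of the fence's face; +x points into the fence, the open mouth is at -x. Fence 28 mm high, along y. End cheeks 20 mm high, from the fence to x = -32 mm, 215 mm apart: 11 mm of play at each end of the tray. Two 12 mm high lock rails lie beside the mouth, y = -115 to -250, x = -62 to -98 mm.
- cradle_home (a point): the point of the table where the carrier's origin is when it is fully home: against the fence and midway between the cheeks (34 mm in front of the fence face). Axes as the cradle's.
- lock (a joint): sliding brass lock, m. 0 = fully shut (hard stop): its tongue, 15 mm high, reaches to cradle y = -60 mm at x = -73 to -87 mm, 5 mm behind the near wall of a tray that is home, and bars the mouth to a tray. It opens along the cradle's -y to 0.060 (hard stop), clear of the mouth. 2 N of friction; stays where it is left.
- lock_post (a point): grip point on the lock's upright brass post (14 x 14 mm, 55 mm tall over the table), 42 mm above the table, moves with the lock; 126 mm from the cradle's middle towards its -y when the lock is shut. Axes as the cradle's.
- mallet: turned round beech mallet standing on its head, 80 mm across, 150 mm tall; bystander; origin at the centre of its underside.
- ruler_compass: blue acrylic ruler compass, a 110 x 55 x 6 mm plate with a low clear capsule; bystander; origin at the centre of its underside.
- tripod_knob: stainless tripod knob, 36 mm across, 34 mm tall, standing; bystander; origin at the centre of its underside.
- spare_ring: plain round aluminium ring, 60 mm across, 9 mm tall, open in the middle, without dial; bystander; origin at the centre of its underside.
- weight: steel cylinder 44 mm across, 35 mm tall; bystander; origin at the centre of its underside.
- screw_jar: closed jar 56 mm across, 70 mm tall; bystander; origin at the centre of its underside.
- level_block: grey block 90 x 26 x 24 mm; bystander; origin at the centre of its underside.
Not all that is in view belongs to the job. What is meant by the carrier is not white, and is the larger of those in its own colour.

How it is judged (in metres and radians):
On the way, in this order (a step that is already met when the one before it is completed fails the run):
1. every bezel present lies flat and dial up in a bay of the carrier (x of bezel_a in the frame of carrier between -0.012 and 0.012 m and y of bezel_a in the frame of carrier between -0.085 and 0.085 m and z of bezel_a in the frame of carrier between 0.014 and 0.0215 m and angle between each of bezel_a, bezel_b, bezel_c's own z axis and vertical below 0.12 rad and x of bezel_b in the frame of carrier between -0.012 and 0.012 m and y of bezel_b in the frame of carrier between -0.085 and 0.085 m and z of bezel_b in the frame of carrier between 0.014 and 0.0215 m and x of bezel_c in the frame of carrier between -0.012 and 0.012 m and y of bezel_c in the frame of carrier between -0.085 and 0.085 m and z of bezel_c in the frame of carrier between 0.014 and 0.0215 m), for 0.2 s.
2. then the carrier stands fully home in the cradle, lock still open (x of carrier in the frame of cradle_home above -0.0065 m and horizontal distance between carrier and cradle_home below 0.017 m and angle between the x axis of carrier and the x axis of cradle, either way round below 0.09 rad and height (world z) of carrier below 0.005 m and value of joint lock above 0.03 m), for 0.2 s.
At the end, for the whole second after the job is handed in: Every bezel present lies flat in a bay, dial up (within 0.12 rad); the carrier is within 6.5 mm of the fence, between the cheeks, square to it within 0.09 rad, flat on the table; the lock is within 8 mm of fully shut; everything is at rest (all of step 1 and x of carrier in the frame of cradle_home above -0.0065 m and horizontal distance between carrier and cradle_home below 0.017 m and angle between the x axis of carrier and the x axis of cradle, either way round below 0.09 rad and height (world z) of carrier below 0.005 m and value of joint lock below 0.008 m and linear speed of each of carrier, bezel_a, bezel_b, bezel_c below 0.02 m/s); the robot touches nothing.
It fails at once if the carrier is lifted or tipped (height (world z) of carrier above 0.02 m or angle between carrier's own z axis and vertical above 0.2 rad).
It fails at once if a bystander is moved more than 5 cm (distance of any of mallet, ruler_compass, tripod_knob, spare_ring, weight, screw_jar, level_block from where it was at the start of the episode above 0.05 m).
Of bezel_a, bezel_b, bezel_c only 2 to 3 are there at a start; the rules pass over those that are not, and their reading is None.
At some moment in a run one of bezel_a, bezel_b, bezel_c may be knocked a few centimetres aside while the robot is not near it.
Once in a run the grip may slacken for a moment while it holds something.
It also fails if it takes over 210 s, if anything falls off the work surface, if the arm or the gripper's body presses on something with over 40 N, if the wrist force passes 120 N, or if a joint passes its speed limit or range.

## Robot

A 6-joint arm with a two-finger parallel gripper is mounted at the origin on the work surface. World frame = base frame: x ahead of the robot, y to its left, z up, the work surface at z = 0. Lengths are in mm, angles in degrees, forces in N, time in s.
With the tool pointing down it reaches from about 350 to 850 mm from the base axis. Payload 8.1 kg.
Tool frame: the origin (TCP) lies at the very end of the fingers, on their centre line; the grasp point (between the pads) lies 19 mm behind it; z points along the fingers, y is the line along which they close (so a half turn about z gives the same grasp; the last joint's range is limited). The gripper opens to 85 mm and grips with 20 to 120 N. Pads are 22 mm wide; open, the fingers measure 114 mm over their backs; the gripper's body (76 mm by 85 mm) begins 54 mm behind the grasp point. The pads swing forward as they close: fully open they stand 13 mm farther back than shut.
Start: joints at [58.476, 7.471, 85.268, -0, 87.261, -4.893], TCP at [268.927, 536.362, 231.292] pointing down, gripper open.
Joint ranges: [-169.43, 169.43], [-51.17, 129.36], [1.28, 143.12], [-76.62, 256.62], [0, 156.53], [-152.29, 152.29]. Speed limits (degrees/s): [136.94, 136.94, 159.86, 180, 180, 180].

## Interface

Orientations are given as [roll, pitch, yaw] about the fixed x, y, z axes, in that order (R = Rz(yaw) Ry(pitch) Rx(roll)).
In Python, from bench import * gives the robot as it stands.
- The arm moves only by the tool play_rows, never from a script. Its argument "increments" is a list of rows, each a list of 3 entries, a list of its own where there are three numbers: the gripper's target within -1 to 1 (fully open at 1, half-way at 0, shut at -1), then the shift along the tool's x, y, z in mm, then the turn about the tool's z in rad. A call has 1 to 12 rows; each row shifts and turns the commanded pose from where the row before left it, along the tool's axes as they then stand; what a row does not reach is not made up. A row lasts 1/12 s, in which the tool goes at most 41.7 mm and 7.16 degrees, less where a joint would pass 70% of its speed; a pose out of reach is approached as far as the arm can. A call is refused whole if a number of a shift passes 41.7 or a number of a turn 0.125, either way. A call with a gripper value outside its range is refused whole. The fingers move at their own pace and stop on an object; "force" is the grip in N (left out, the last holds). Time passes only in rows, so rows that do not move let the fingers close. It gives the time, the measured TCP pose, the force, the opening and the grip force at its end, in the units of the state.
- sense(): the state, without advancing time (a new reading comes with each control period).
- snapshot(name): name is "scene" or "top"; returns a dict with "color" (384x512x3 uint8, red, green, blue), "intrinsics" (3x3 intrinsics, pixels), "world_from_camera" (4x4, takes a point from camera to world coordinates). Camera axes: x right, y down, z forward; pixel columns grow to the right and rows downward; lengths in mm; the calibration is good to about 2 mm. A picture is of the moment at which its call begins. There is no depth.
- hand_in(): hands the job in; it is judged then, once.
Trained networks look in a picture, given as the dict that the camera call returned (one of the last four; its "shot" number tells which), for a name from the list of things; names that differ only in an ending like _2 or _b are one class to them, and where a whole thing is asked for, a point or a joint stands for the part that bears it (a point fixed in the world has none). Each returns a list of dicts, best first, with "p" (0 to 1); they miss things now and then, are a little off and sometimes report something else, mostly with a low value. They report only what shows in the picture. A call takes as long as a camera call. They do not tell look-alikes from the thing itself.
- find_in(query, picture): "xyz" ([x, y, z] in mm, in the coordinates of the camera as it stood for that picture, good to about 4 mm: the middle of the surface that is visible of it).
- regions_of(query, picture): "mask" (384x512 bool, what is visible of it).
- pinpoint(query, picture): "xyz" ([x, y, z] in mm, in the coordinates of the camera as it stood for that picture, good to about 4 mm: a listed point, or the origin of a listed thing).
The state is a dict: "time": time; "joint_pos": joint angles; "qd": joint speeds; "joint_efforts": joint torques, N m; "tool_pos": TCP position; "tcp_rot": TCP orientation; "ft_force": force on the tool from outside, world axes, zero at the start; "wrist_torque": the same for the moment, N m; "finger_gap": finger opening in mm; "grip_force": force on a finger pad.
Only numpy, scipy, OpenCV 4.12 (cv2) and the standard library are available. Lean on these libraries where they do the work, as an engineer would, in place of code of your own. Each camera call takes 0.05 s, during which the arm holds its last target. There are 200 camera calls.

## Working session

There is one attempt and no reset: what is moved stays moved. The work goes in short steps, Python scripts to look and compute and a tool call to move; the robot and the scene stay as the last step left them, time stands still between calls to the robot, and variables do not carry over. Pictures are saved under pics/ and viewed, at most 14 in all, crops included, and the job is handed in when it is done.

Besides the shell and the picture viewer there is one more tool, called in YAML: its name, and indented under it one key for each argument. play_rows: Moves the arm, as the interface text tells. Its arguments: {"type":"object","properties":{"increments":{"type":"array","items":{"type":"array"}},"force":{"type":"number"}},"required":["increments"]}

```bash
ls; mkdir -p pics; cat > h.py <<'E'
from bench import *
import numpy as np, cv2
def w(p,x):
    T=np.array(p["world_from_camera"]); return (T@np.append(x,1))[:3]
def save(p,n,crop=None,s=1):
    im=cv2.cvtColor(np.array(p["color"]),cv2.COLOR_RGB2BGR)
    if crop: im=im[crop[1]:crop[3],crop[0]:crop[2]]
    cv2.imwrite(f"pics/{n}.png",cv2.resize(im,None,fx=s,fy=s,interpolation=cv2.INTER_CUBIC))
def ray(p,u,v,z):
    T=np.array(p["world_from_camera"]);K=np.array(p["intrinsics"])
    d=T[:3,:3]@np.linalg.solve(K,[u,v,1.]);o=T[:3,3]
    return o+d*(z-o[2])/d[2]
def px(p,X):
    T=np.linalg.inv(np.array(p["world_from_camera"]));K=np.array(p["intrinsics"])
    c=K@(T@np.append(X,1))[:3]; return c[:2]/c[2]
E
python3 - <<'E'
from h import *
np.set_printoptions(precision=1,suppress=True)
for n in("top","scene"):
    p=snapshot(n); save(p,n+"0",s=1.5)
    print(n,np.array(p["world_from_camera"])[:3,3])
    for q in("bezel_a","carrier","cradle","cradle_home","lock_post","mallet","ruler_compass","tripod_knob","spare_ring","weight","screw_jar","level_block"):
        for d in pinpoint(q,p)[:5]:
            X=w(p,np.array(d["xyz"])); print(q,round(d["p"],2),X,px(p,X))
s=sense();print(s)
E
```

```text
pics
top [ 380.6  -42.8 1056.6]
bezel_a 0.73 [725.8 372.5  -1.6] [120.6 116.4]
bezel_a 0.69 [424.4 331.1  16.7] [129.  220.8]
bezel_a 0.59 [527.8 363.7  17.5] [118.5 183.5]
carrier 0.87 [ 270.1 -213.2   -1.5] [328.5 277. ]
carrier 0.8 [465.1 -67.9  -1.2] [274.3 205.6]
carrier 0.7 [231.6 274.9   0.5] [149.2 291.8]
cradle 0.85 [ 689.8 -122.    -1.3] [292.6 126.7]
cradle_home 0.87 [ 660.  -121.9    3.1] [292.8 136.5]
lock_post 0.54 [ 619.1 -253.7   44.1] [343.1 146.9]
mallet 0.88 [ 376.1 -399.1   -0.2] [396.  237.4]
mallet 0.19 [672.9 255.1   1.6] [160.3 133.6]
ruler_compass 0.66 [ 503.5 -405.6   -0.5] [396.2 191.1]
ruler_compass 0.64 [776.4 160.1   0.9] [194.   98.3]
tripod_knob 0.45 [671.5 254.6   1.4] [160.5 134.1]
spare_ring 0.44 [379.4 128.4   3.4] [203.2 237. ]
weight 0.67 [772.9 -86.8  -1.2] [279.8  98.6]
screw_jar 0.7 [726.2 374.9   0. ] [119.5 116.1]
level_block 0.62 [ 501.9 -405.3   -2.1] [395.9 191.7]
scene [1107.6  290.8  963.6]
bezel_a 0.85 [532.7 365.3  14.9] [382.5 267.8]
bezel_a 0.65 [425.4 336.1  13.1] [383.7 233.4]
carrier 0.81 [ 267.1 -212.7    0. ] [242.1 137.1]
carr
[... 743 characters left out ...]
5.1]
spare_ring 0.43 [383.5 133.4   2.6] [322.4 198.2]
weight 0.82 [771.6 -86.7   0.4] [191.4 270.3]
weight 0.21 [724.9 373.9  -0.1] [360.7 335.5]
screw_jar 0.58 [723.2 374.   -1.8] [360.8 335.1]
screw_jar 0.58 [674.1 260.6   0.5] [325.3 297.1]
level_block 0.65 [ 507. -409.    3.] [153.6 162.4]
{'time': 1.3, 'joint_pos': array([58.5,  7.5, 85.3,  0. , 87.3, -4.9]), 'qd': array([-0. ,  0. ,  0. ,  0.1, -0.2,  0. ]), 'joint_efforts': array([  0. , -56.9, -50.1,  -0. ,   0. ,  -0. ]), 'tool_pos': array([268.9, 536.4, 231.3]), 'tcp_rot': array([180. ,  -0. , 153.4]), 'ft_force': array([ 0.2, -0.5,  0.6]), 'wrist_torque': array([-0.,  0.,  0.]), 'grip_force': 0.0, 'finger_gap': 85.44198552975948}
```

View pics/top0.png

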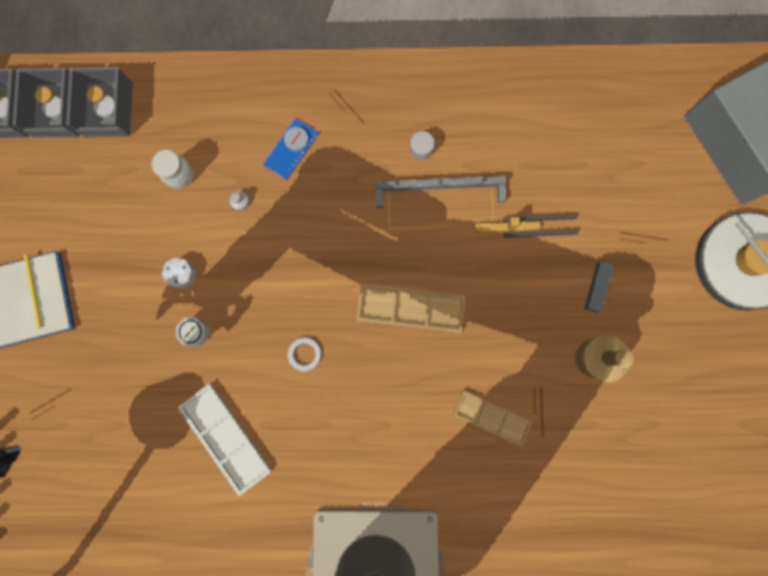

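View pics/scene0.png

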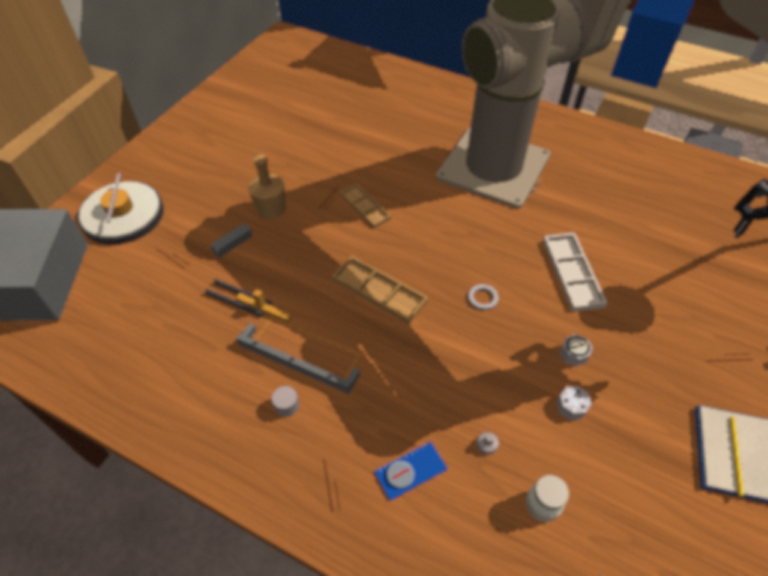

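The top view shows the large beech tray at top px (274,206), a smaller beech tray at (328,277) and a white tray at (149,292). The task rules out white and asks for the larger of its colour, so the carrier is the tray at (274,206). There are two bezels: dial up at (127,221) and dial down at (118,182). I'll confirm both in an enlarged crop.

```bash
python3 - <<'E'
from h import *
np.set_printoptions(precision=1,suppress=True)
p=snapshot("top"); im=cv2.cvtColor(np.array(p["color"]),cv2.COLOR_RGB2BGR)
a=cv2.resize(im[165:245,95:155],None,fx=7,fy=7,interpolation=cv2.INTER_CUBIC)
b=cv2.resize(im[180:300,230:360],(380,351),interpolation=cv2.INTER_CUBIC)
b=cv2.copyMakeBorder(b,0,a.shape[0]-351,0,0,cv2.BORDER_CONSTANT)
cv2.imwrite("pics/c1.png",np.hstack([a,b]))
for q in("bezel_a","carrier","cradle"):
  for d in regions_of(q,p)[:4]:
    c=max(cv2.findContours(d["mask"].astype(np.uint8),cv2.RETR_EXTERNAL,cv2.CHAIN_APPROX_NONE)[0],key=cv2.contourArea)
    z={"bezel_a":28,"carrier":16,"cradle":28}[q]
    W=np.array([ray(p,*u,z)[:2] for u in c[:,0,:].astype(float)],np.float32)
    r=cv2.minAreaRect(W); print(q,round(d["p"],2),c[:,0].mean(0),r)
    if q=="carrier":print(cv2.boxPoints(r))
E
```

```text
bezel_a 0.72 [118.8 181.6] ((531.959716796875, 358.5245056152344), (61.37479782104492, 52.735233306884766), 89.53111267089844)
bezel_a 0.64 [128.2 220.8] ((423.4604797363281, 328.6074523925781), (57.90068435668945, 48.77700424194336), 89.73675537109375)
carrier 0.92 [273.9 205.1] ((465.7283020019531, -65.220703125), (195.6619415283203, 70.88005065917969), 82.45629119873047)
[[ 417.8 -157.6]
 [ 488.  -166.9]
 [ 513.7   27.1]
 [ 443.4   36.4]]
carrier 0.84 [149.7 292. ] ((233.84542846679688, 269.49017333984375), (190.7001190185547, 72.43966674804688), 36.696475982666016)
[[135.7 241.6]
 [179.  183.5]
 [331.9 297.4]
 [288.7 355.5]]
carrier 0.81 [327.7 278.3] ((269.7687072753906, -207.78402709960938), (129.7062530517578, 44.7564811706543), 66.32881164550781)
[[ 223.2 -258.2]
 [ 264.2 -276.2]
 [ 316.3 -157.4]
 [ 275.3 -139.4]]
cradle 0.8 [293.2 123.7] ((680.99658203125, -123.61400604248047), (46.69350814819336, 234.11683654785156), 2.2965071201324463)
cradle 0.41 [280.8  96.7] ((768.2172241210938, -88.89241027832031), (39.09080505371094, 49.1920166015625), 89.28385162353516)
```

View pics/c1.png

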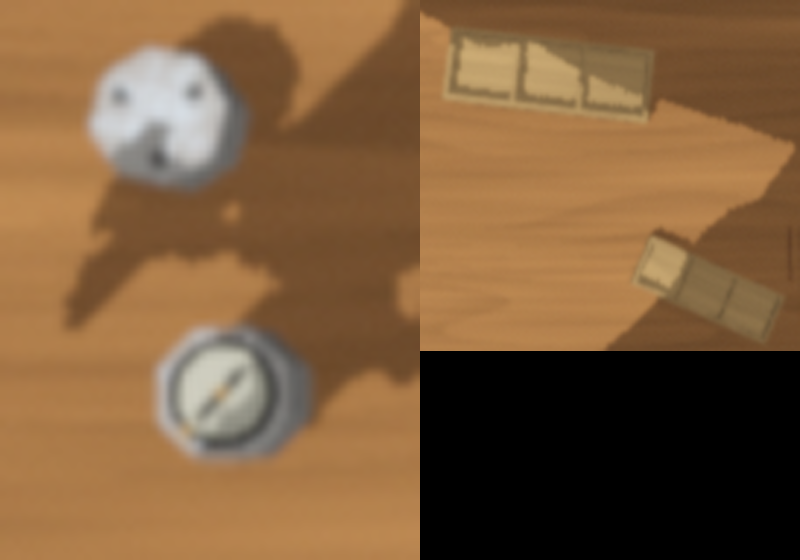

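The crop confirms it: the 192 mm beech tray is the carrier, the upper bezel shows 3 screws (dial down) and the lower one is dial up. Next I'll fit silhouettes for exact poses.

```bash
cat >> h.py <<'E'
from scipy.optimize import differential_evolution
def octa(r=25/np.cos(np.pi/8)):
    t=np.pi/8+np.arange(8)*np.pi/4; return np.c_[r*np.cos(t),r*np.sin(t)]
BOX=np.array([[34,96],[34,-96],[-34,-96],[-34,96.]])
def sil(ps,P,z0,h):
    x,y,a=ps;c,s=np.cos(a),np.sin(a);Q=P@np.array([[c,s],[-s,c]])+[x,y]
    return [np.c_[Q,np.full(len(Q),z)] for z in (z0,z0+h)]
def fit(p,mask,P,h,x0,arange,z0=0,f=4):
    ys,xs=np.where(mask);b=[xs.min()-6,ys.min()-6,xs.max()+7,ys.max()+7]
    M=cv2.resize(mask[b[1]:b[3],b[0]:b[2]].astype(np.float32),None,fx=f,fy=f)>.5
    def cost(ps):
        U=np.array([px(p,X) for X in np.vstack(sil(ps,P,z0,h))]);U=((U-b[:2]+.5)*f).astype(np.float32)
        I=np.zeros(M.shape,np.uint8);cv2.fillConvexPoly(I,cv2.convexHull(U).astype(np.int32),1)
        return 1-(M&(I>0)).sum()/(M|(I>0)).sum()
    r=differential_evolution(cost,[(x0[0]-20,x0[0]+20),(x0[1]-20,x0[1]+20),arange],maxiter=25,popsize=10,seed=0,polish=False)
    return r.x[0],r.x[1],np.degrees(r.x[2]),r.fun
def near(ds,p,xy):
    best=None
    for d in ds:
        m=d["mask"];ys,xs=np.where(m);X=ray(p,xs.mean(),ys.mean(),14)
        if np.hypot(*(X[:2]-xy))<50 and(best is None): best=m
    return best
E
python3 - <<'E'
from h import *
for cam in("top","scene"):
    p=snapshot(cam)
    D=regions_of("bezel_a",p);C=regions_of("carrier",p)
    for nm,ds,P,h,x0,ar in(("up",D,octa(),28,(425,333),(-.4,.4)),("down",D,octa(),28,(530,364),(-.4,.4)),("car",C,BOX,16,(465,-68),(-.3,.3))):
        m=near(ds,p,np.array(x0))
        if m is None: print(cam,nm,"none");continue
        print(cam,nm,np.round(fit(p,m,P,h,x0,ar),2))
E
```

```text
top up [4.2415e+02 3.3378e+02 3.7800e+00 6.0000e-02]
top down [ 5.3441e+02  3.6454e+02 -8.6200e+00  4.0000e-02]
top car [ 4.6696e+02 -6.6130e+01 -6.7100e+00  3.0000e-02]
scene up [4.2751e+02 3.3394e+02 5.0500e+00 4.0000e-02]
scene down [ 5.3480e+02  3.6446e+02 -1.5320e+01  4.0000e-02]
scene car [ 4.6796e+02 -6.5630e+01 -7.3900e+00  3.0000e-02]
```

```bash
cat > go.py <<'E'
import sys; from h import *
def plan(x,y,z,yaw,step=38):
    s=sense();P=np.array(s["tool_pos"]);R=s["tcp_rot"];y0=R[2]
    d=(yaw-y0+180)%360-180; n=int(np.ceil(abs(np.radians(d))/.12))
    # tool z is down: world yaw + = tool-z turn -
    a=np.radians(yaw);D=np.array([x,y,z])-P
    t=np.array([D@[np.cos(a),np.sin(a),0],D@[np.sin(a),-np.cos(a),0],-D[2]])
    m=int(np.ceil(np.linalg.norm(t)/step))
    print("at",P.round(1),np.round(R,1),"gap",round(s["finger_gap"],1),"grip",round(s["grip_force"],1),"F",np.round(s["ft_force"],1),"t",s["time"])
    print("turn tool rad",round(-np.radians(d),3),"rows",n,"each",round(-np.radians(d)/max(n,1),4));print("shift",t.round(1),"rows",m,"each",(t/max(m,1)).round(1))
if len(sys.argv)>4: plan(*map(float,sys.argv[1:]))
E
python3 go.py 534.5 364.5 110 168
```

```text
at [268.9 536.4 231.3] [-180.     0.   153.4] gap 85.3 grip 0.0 F [-0.3  0.4 -0.2] t 1.8
turn tool rad -0.255 rows 3 each -0.0851
shift [-295.5 -112.9  121.3] rows 9 each [-32.8 -12.5  13.5]
```

play_rows:
  increments:
    - [1, [0, 0, 0], -0.085]
    - [1, [0, 0, 0], -0.085]
    - [1, [0, 0, 0], -0.085]
    - [1, [-32.8, -12.5, 13.5], 0]
    - [1, [-32.8, -12.5, 13.5], 0]
    - [1, [-32.8, -12.5, 13.5], 0]
    - [1, [-32.8, -12.5, 13.5], 0]
    - [1, [-32.8, -12.5, 13.5], 0]
    - [1, [-32.8, -12.5, 13.5], 0]
    - [1, [-32.8, -12.5, 13.5], 0]
    - [1, [-32.8, -12.5, 13.5], 0]
    - [1, [-32.8, -12.5, 13.5], 0]
  force: 25

```text
time: 2.8
tool_pos: [535.6, 363.7, 109.2]
tcp_rot: [180.0, 0.0, 168.0]
ft_force: [1.1, 0.7, 0.3]
finger_gap: 85.3
grip_force: 0.0
```

```bash
python3 go.py 534.5 364.5 4 168 25
```

```text
at [535.6 363.7 109.2] [180.   0. 168.] gap 85.3 grip 0.0 F [1.1 0.7 0.3] t 2.8
turn tool rad -0.0 rows 1 each -0.0003
shift [  1.2   0.6 105.2] rows 5 each [ 0.2  0.1 21. ]
```

play_rows:
  increments:
    - [1, [0.2, 0, 21.2], 0]
    - [1, [0.2, 0, 21.2], 0]
    - [1, [0.2, 0.2, 21.2], 0]
    - [1, [0.2, 0.2, 21.2], 0]
    - [1, [0.2, 0.2, 21.2], 0]
    - [-1, [0, 0, 0], 0]
    - [-1, [0, 0, 0], 0]
    - [-1, [0, 0, 0], 0]
    - [-1, [0, 0, 0], 0]
    - [-1, [0, 0, 0], 0]
    - [-1, [0, 0, 0], 0]
    - [-1, [0, 0, 0], 0]
  force: 25

```text
time: 3.8
tool_pos: [534.3, 366.3, 5.4]
tcp_rot: [179.9, 0.1, 168.0]
ft_force: [-0.2, 0.0, 4.9]
finger_gap: 49.4
grip_force: 27.6
```

```bash
python3 go.py 534.5 364.5 90 182.3 25
```

```text
at [534.3 366.3   5.4] [1.799e+02 1.000e-01 1.680e+02] gap 49.4 grip 27.6 F [-0.2  0.   4.9] t 3.8
turn tool rad -0.25 rows 3 each -0.0833
shift [ -0.1  -1.8 -84.6] rows 4 each [ -0.   -0.4 -21.1]
```

play_rows:
  increments:
    - [-1, [0, 0, -25], 0]
    - [-1, [0, 0, -25], 0]
    - [-1, [0, 0, -25], 0]
    - [-1, [0, 0, -25], 0]
    - [-1, [0, 0, 0], -0.083]
    - [-1, [0, 0, 0], -0.083]
    - [-1, [0, 0, 0], -0.083]
    - [-1, [0, 0, 0], 0]

```text
time: 4.47
tool_pos: [533.3, 365.6, 104.1]
tcp_rot: [180.0, 0.0, -177.5]
ft_force: [0.9, 0.2, -1.6]
finger_gap: 49.4
grip_force: 26.9
```

```bash
python3 go.py 674.5 -121 100 182.3 33; python3 - <<'E'
from h import *
p=snapshot("scene"); save(p,"s1",(300,150,480,330),3)
E
```

```text
at [533.3 365.6 104.1] [ 180.     0.  -177.5] gap 49.4 grip 26.9 F [ 0.9  0.2 -1.6] t 4.4667
turn tool rad 0.003 rows 1 each 0.003
shift [-121.6 -491.9    4.1] rows 16 each [ -7.6 -30.7   0.3]
```

View pics/s1.png

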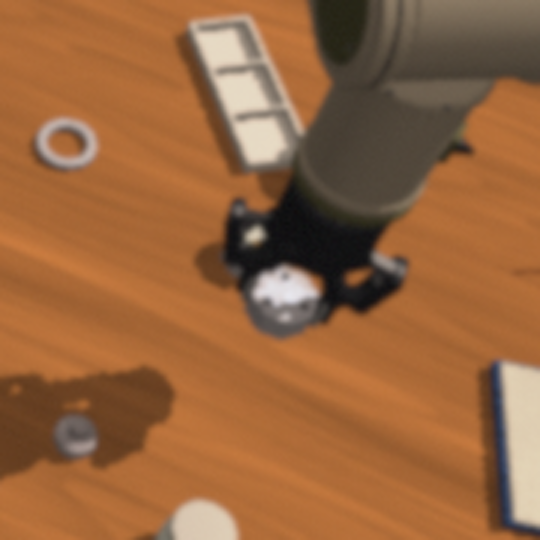

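The bezel is held level between the pads, back up, at crop px (285,295). I'm carrying it to the fence.

play_rows:
  increments:
    - [-1, [-7.6, -30.7, 0], 0]
    - [-1, [-7.6, -30.7, 0], 0]
    - [-1, [-7.6, -30.7, 0], 0]
    - [-1, [-7.6, -30.7, 0], 0]
    - [-1, [-7.6, -30.7, 0], 0]
    - [-1, [-7.6, -30.7, 0], 0]
    - [-1, [-7.6, -30.7, 0], 0]
    - [-1, [-7.6, -30.7, 0], 0]
    - [-1, [-7.6, -30.7, 0], 0]
    - [-1, [-7.6, -30.7, 0], 0]
    - [-1, [-7.6, -30.7, 0], 0]
    - [-1, [-7.6, -30.7, 0], 0]

```text
time: 5.52
tool_pos: [639.0, -0.4, 103.7]
tcp_rot: [180.0, -0.0, -177.9]
ft_force: [1.1, 0.4, -0.8]
finger_gap: 49.1
grip_force: 27.0
```

play_rows:
  increments:
    - [-1, [-7.6, -30.7, 0], 0]
    - [-1, [-7.6, -30.7, 0], 0]
    - [-1, [-7.6, -30.7, 0], 0]
    - [-1, [-7.6, -30.7, 0], 0]
    - [-1, [0, 0, 0], 0]
    - [-1, [0, 0, 0], 0]

```text
time: 6.02
tool_pos: [674.0, -122.5, 103.4]
tcp_rot: [180.0, -0.0, -178.1]
ft_force: [-0.2, 0.4, -1.4]
finger_gap: 49.4
grip_force: 27.0
```

```bash
python3 go.py 674.5 -121 36 182.3 33
```

```text
at [ 674.  -122.5  103.4] [ 180.    -0.  -178.1] gap 49.4 grip 27.0 F [-0.2  0.4 -1.4] t 6.0167
turn tool rad -0.007 rows 1 each -0.0068
shift [-0.5  1.4 67.4] rows 3 each [-0.2  0.5 22.5]
```

play_rows:
  increments:
    - [-1, [0, 0.5, 22.5], 0]
    - [-1, [0, 0.5, 22.5], 0]
    - [-1, [0, 0.5, 22.5], 0]
    - [-1, [0, 0, 2], 0]
    - [-1, [0, 0, 2], 0]
    - [-1, [0, 0, 2], 0]
    - [-1, [0, 0, 2], 0]

```text
time: 6.6
tool_pos: [674.9, -118.5, 29.9]
tcp_rot: [-180.0, 0.1, -177.8]
ft_force: [-8.0, 3.0, 16.6]
finger_gap: 49.4
grip_force: 30.5
```

```bash
python3 go.py 674.5 -121 18 182.3 33; python3 - <<'E'
from h import *
p=snapshot("scene"); save(p,"s2",(130,170,270,290),4)
E
```

```text
at [ 674.9 -118.5   29.9] [-1.800e+02  1.000e-01 -1.778e+02] gap 49.4 grip 30.5 F [-8.   3.  16.6] t 6.6
turn tool rad -0.001 rows 1 each -0.0009
shift [ 0.5 -2.5 11.9] rows 1 each [ 0.5 -2.5 11.9]
```

View pics/s2.png

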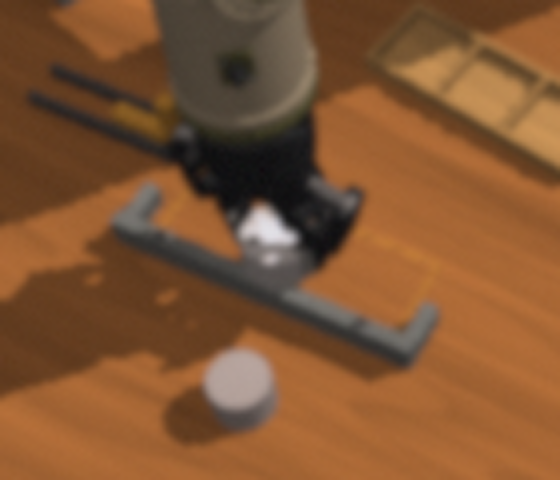

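The bezel rests on the fence at crop px (270,265), with 17 N of contact force. I'll keep pressing down.

play_rows:
  increments:
    - [-1, [0, 0, 2], 0]
    - [-1, [0, 0, 2], 0]
    - [-1, [0, 0, 2], 0]

```text
time: 6.9
tool_pos: [675.5, -118.7, 28.2]
tcp_rot: [-180.0, 0.2, -177.7]
ft_force: [-18.2, 5.2, 32.2]
finger_gap: 49.8
grip_force: 33.3
```

play_rows:
  increments:
    - [-1, [0, 0, 2], 0]
    - [-1, [0, 0, 2], 0]
    - [-1, [0, 0, 2], 0]

```text
time: 7.15
tool_pos: [676.4, -118.6, 22.8]
tcp_rot: [-180.0, 0.3, -177.7]
ft_force: [-15.1, 6.3, 29.5]
finger_gap: 49.5
grip_force: 36.0
```

```bash
python3 go.py 674.5 -121 18 182.3 33; python3 - <<'E'
from h import *
p=snapshot("scene"); save(p,"s3",(165,205,235,265),10)
E
```

```text
at [ 676.4 -118.6   22.8] [-180.     0.3 -177.7] gap 49.5 grip 36.0 F [-15.1   6.3  29.5] t 7.15
turn tool rad -0.001 rows 1 each -0.0007
shift [ 2.  -2.3  4.8] rows 1 each [ 2.  -2.3  4.8]
```

View pics/s3.png

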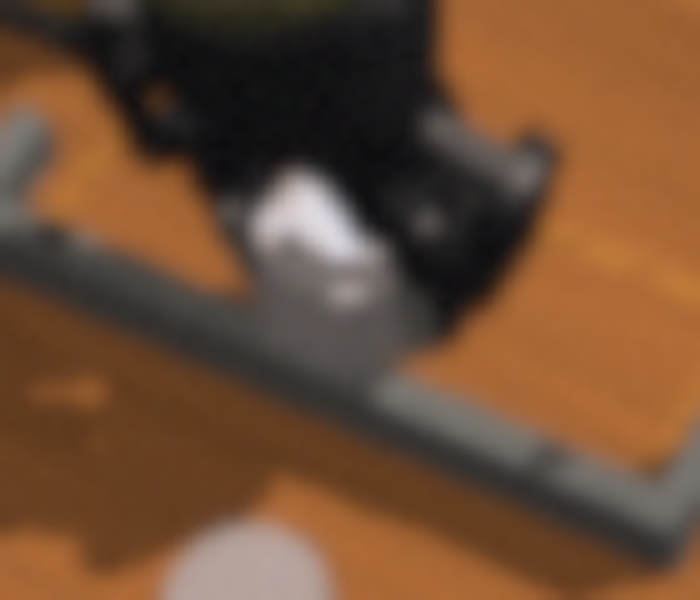

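The bezel's side flat, around crop px (330,320), now shows more and is tilting up, so the rotation is working. I'll continue.

play_rows:
  increments:
    - [-1, [0, 0, 2], 0]
    - [-1, [0, 0, 2], 0]
    - [-1, [0, 0, 2], 0]
    - [-1, [0, 0, 0], 0]

```text
time: 7.53
tool_pos: [676.9, -118.6, 16.3]
tcp_rot: [-180.0, 0.3, -177.7]
ft_force: [-10.4, 5.5, 23.6]
finger_gap: 49.8
grip_force: 38.2
```

```bash
python3 go.py 674.5 -121 18 182.3 33; python3 - <<'E'
from h import *
p=snapshot("scene"); save(p,"s4",(165,205,235,265),10)
E
```

```text
at [ 676.9 -118.6   16.3] [-180.     0.3 -177.7] gap 49.8 grip 38.2 F [-10.4   5.5  23.6] t 7.5333
turn tool rad -0.001 rows 1 each -0.0007
shift [ 2.5 -2.3 -1.7] rows 1 each [ 2.5 -2.3 -1.7]
```

View pics/s4.png

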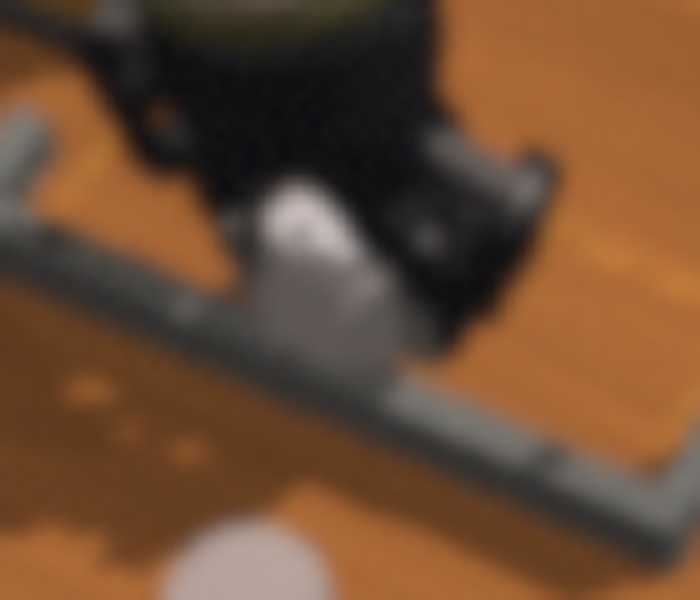

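play_rows:
  increments:
    - [-1, [0, 0, 2], 0]
    - [-1, [0, 0, 2], 0]
    - [-1, [0, 0, 0], 0]

```text
time: 7.83
tool_pos: [677.2, -118.6, 12.3]
tcp_rot: [-180.0, 0.4, -177.7]
ft_force: [-9.6, 5.6, 21.7]
finger_gap: 49.6
grip_force: 39.5
```

play_rows:
  increments:
    - [-1, [0, 0, 2], 0]
    - [-1, [0, 0, 2], 0]
    - [-1, [0, 0, 0], 0]

```text
time: 8.08
tool_pos: [677.5, -118.6, 8.4]
tcp_rot: [-179.9, 0.4, -177.7]
ft_force: [-8.3, 4.5, 21.9]
finger_gap: 49.6
grip_force: 40.7
```

```bash
python3 - <<'E'
from h import *
p=snapshot("scene"); save(p,"s5",(165,205,235,265),10)
E
```

```text
(no output)
```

View pics/s5.png

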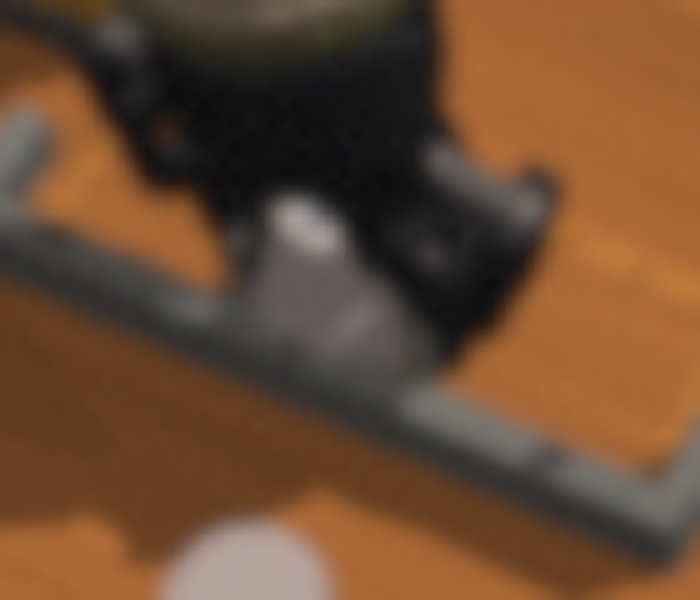

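The visible back sliver near crop px (305,225) puts the rotation at about 47°. Moving towards the fence and a little lower should add more; past 60° the table itself will square the bezel.

play_rows:
  increments:
    - [-1, [-1, 0, 1], 0]
    - [-1, [-1, 0, 1], 0]
    - [-1, [-1, 0, 1], 0]
    - [-1, [-1, 0, 0], 0]
    - [-1, [0, 0, 0], 0]

```text
time: 8.55
tool_pos: [678.7, -118.6, 5.4]
tcp_rot: [-180.0, 0.0, -177.7]
ft_force: [-23.8, 5.6, 35.4]
finger_gap: 49.7
grip_force: 42.4
```

```bash
python3 - <<'E'
from h import *
p=snapshot("scene"); im=cv2.cvtColor(np.array(p["color"]),cv2.COLOR_RGB2BGR)
save(p,"s6",(165,205,235,265),10)
E
```

```text
(no output)
```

View pics/s6.png

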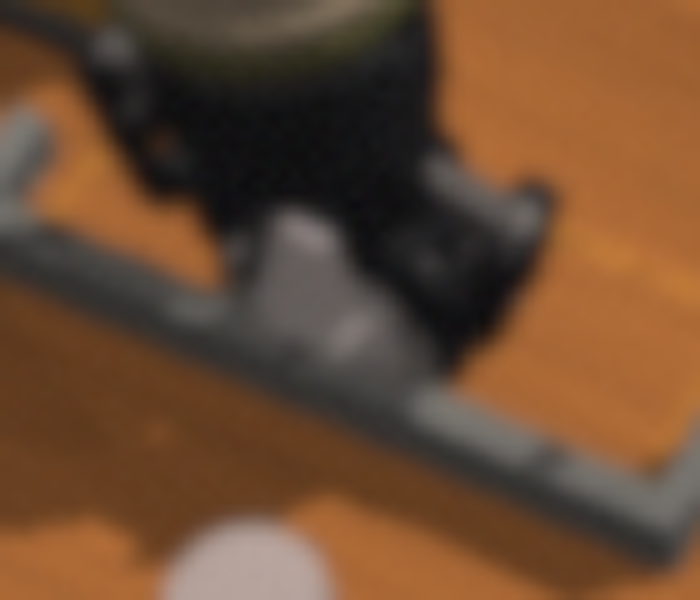

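play_rows:
  increments:
    - [-1, [-1, 0, -2], 0]
    - [-1, [-1, 0, -2], 0]
    - [-1, [-1, 0, -2], 0]
    - [-1, [0, 0, 0], 0]

```text
time: 8.93
tool_pos: [678.8, -118.5, 6.2]
tcp_rot: [180.0, -0.3, -177.8]
ft_force: [-16.0, 1.2, 9.3]
finger_gap: 49.5
grip_force: 39.3
```

play_rows:
  increments:
    - [-1, [-1, 0, 0], 0]
    - [-1, [-1, 0, 0], 0]
    - [-1, [0, 0, 0], 0]

```text
time: 9.18
tool_pos: [681.1, -118.4, 5.6]
tcp_rot: [180.0, -0.2, -177.8]
ft_force: [-9.1, 1.6, 1.6]
finger_gap: 50.0
grip_force: 6.5
```

```bash
python3 - <<'E'
from h import *
p=snapshot("scene"); im=cv2.cvtColor(np.array(p["color"]),cv2.COLOR_RGB2BGR)
save(p,"s7",(165,205,235,265),10)
E
```

```text
(no output)
```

View pics/s7.png

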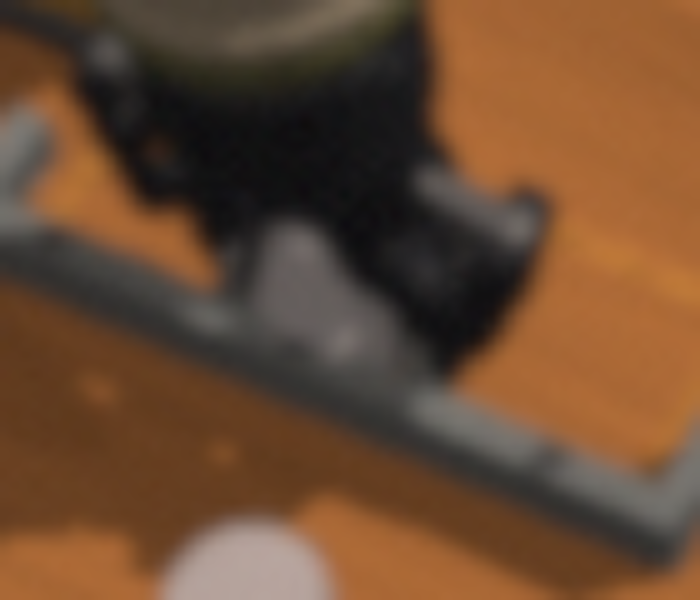

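The white back is no longer visible at crop px (300,230), so the tilt is past about 66°. The grip slackened just now (6.5 N), so I'll wait for it to recover.

play_rows:
  increments:
    - [-1, [0, 0, 0], 0]
    - [-1, [0, 0, 0], 0]
    - [-1, [0, 0, 0], 0]
    - [-1, [0, 0, 0], 0]

```text
time: 9.57
tool_pos: [681.3, -118.4, 5.7]
tcp_rot: [180.0, -0.2, -177.8]
ft_force: [-10.1, 0.1, 3.1]
finger_gap: 49.4
grip_force: 27.9
```

play_rows:
  increments:
    - [-1, [0, 0, -5], 0]
    - [-1, [0, 0, -10], 0]
    - [-1, [0, 0, -15], 0]
    - [-1, [20, 0, -10], 0]
    - [-1, [30, 0, 0], 0]
    - [-1, [30, 0, 0], 0]
    - [-1, [20, 0, 0], 0]
    - [-1, [0, 0, 0], 0]

```text
time: 10.23
tool_pos: [580.5, -122.5, 46.7]
tcp_rot: [-180.0, -0.0, -177.8]
ft_force: [-1.3, -0.1, -2.2]
finger_gap: 49.7
grip_force: 27.4
```

```bash
python3 go.py 580 -121 10 182.3 33; python3 - <<'E'
from h import *
p=snapshot("scene"); X=px(p,[582,-120,60]);print(X); q=snapshot("top");print(px(q,[582,-120,60]))
a,b=[cv2.cvtColor(np.array(i["color"]),cv2.COLOR_RGB2BGR)[int(y)-35:int(y)+35,int(x)-35:int(x)+35] for i,(x,y) in((p,X),(q,px(q,[582,-120,60])))]
cv2.imwrite("pics/s8.png",cv2.resize(np.hstack([a,b]),(800,400),interpolation=cv2.INTER_CUBIC))
E
```

```text
at [ 580.5 -122.5   46.7] [-180.    -0.  -177.8] gap 49.7 grip 27.4 F [-1.3 -0.1 -2.2] t 10.2333
turn tool rad -0.001 rows 1 each -0.0014
shift [ 0.4  1.6 36.7] rows 2 each [ 0.2  0.8 18.3]
[215.85801876 202.14717319]
[294.03804701 159.70356249]
```

View pics/s8.png

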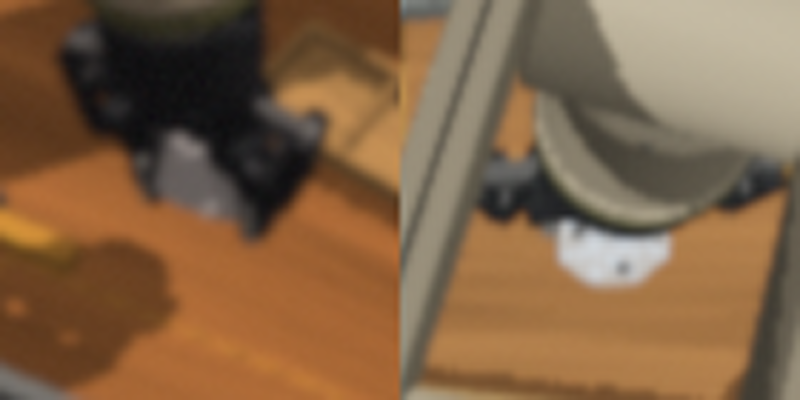

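The bezel is held with its back towards −x, steeply tilted. I'll lower it onto the open table to square it up.

play_rows:
  increments:
    - [-1, [0, 0, 15], 0]
    - [-1, [0, 0, 13], 0]
    - [-1, [0, 0, 4], 0]
    - [-1, [0, 0, 2], 0]
    - [-1, [0, 0, 2], 0]
    - [-1, [0, 0, 1], 0]
    - [-1, [0, 0, 0], 0]

```text
time: 10.92
tool_pos: [583.5, -122.5, 8.4]
tcp_rot: [-180.0, 0.0, -177.7]
ft_force: [-0.2, -0.2, -1.8]
finger_gap: 49.7
grip_force: 27.4
```

play_rows:
  increments:
    - [-1, [0, 0, 2], 0]
    - [-1, [0, 0, 2], 0]
    - [-1, [0, 0, 0], 0]

```text
time: 11.17
tool_pos: [584.0, -122.7, 5.4]
tcp_rot: [-180.0, 0.1, -177.8]
ft_force: [-1.8, 0.5, 4.3]
finger_gap: 49.6
grip_force: 28.2
```

play_rows:
  increments:
    - [-1, [0, 0, 2], 0]
    - [-1, [0, 0, 2], 0]
    - [-1, [0, 0, 0], 0]

```text
time: 11.42
tool_pos: [585.9, -122.7, 3.6]
tcp_rot: [-179.9, 0.3, -177.8]
ft_force: [-1.5, 4.1, 15.0]
finger_gap: 49.4
grip_force: 30.3
```

```bash
python3 - <<'E'
from h import *
p=snapshot("scene"); X=px(p,[582,-120,20]); q=snapshot("top");print(sense()["wrist_torque"])
a,b=[cv2.cvtColor(np.array(i["color"]),cv2.COLOR_RGB2BGR)[int(y)-25:int(y)+25,int(x)-25:int(x)+25] for i,(x,y) in((p,X),(q,px(q,[575,-120,30])))]
cv2.imwrite("pics/s9.png",cv2.resize(np.hstack([a,b]),(800,400),interpolation=cv2.INTER_CUBIC))
E
```

```text
[ 0.48695608  0.52406187 -0.05221305]
```

View pics/s9.png

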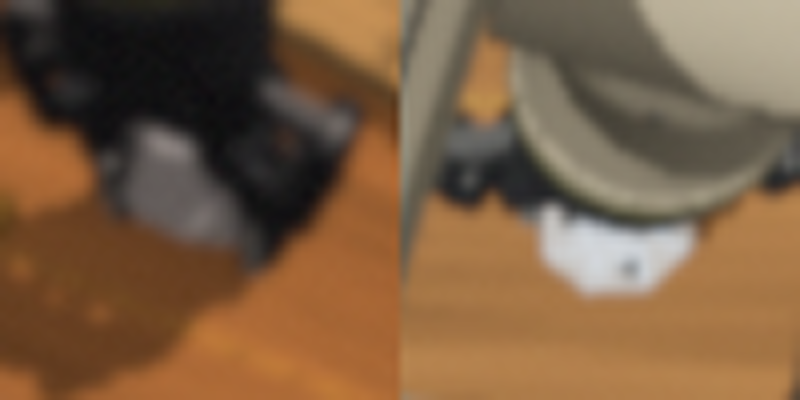

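The top view (right crop, px (620,265)) shows the bezel's lower edge well towards −x of the pads: it slid in the grip and hangs tilted with its −x end low. I'll use the fence's outer face instead, setting the bezel down behind the fence and pushing its low end against that face to swing it upright.

play_rows:
  increments:
    - [-1, [0, 0, -25], 0]
    - [-1, [0, 0, -25], 0]
    - [-1, [0, 0, -25], 0]
    - [-1, [-30, -8, 0], 0]
    - [-1, [-30, -8, 0], 0]
    - [-1, [-30, -8, 0], 0]
    - [-1, [-30, -8, 0], 0]
    - [-1, [-30, -8, 0], 0]
    - [-1, [-24, -5, 0], 0]
    - [-1, [0, 0, 0], 0]

```text
time: 12.35
tool_pos: [761.5, -161.2, 73.3]
tcp_rot: [180.0, 0.0, -177.8]
ft_force: [0.1, 0.5, -2.2]
finger_gap: 49.6
grip_force: 28.4
```

```bash
python3 go.py 757 -172 14 182.3 33; python3 - <<'E'
from h import *
for c in("top","scene"):
    p=snapshot(c)
    for d in regions_of("bezel_a",p)[:3]:
        ys,xs=np.where(d["mask"]);b=xs.min(),xs.max(),ys.min(),ys.max()
        print(c,round(d["p"],2),b,[ray(p,(b[0]+b[1])/2,v,z)[:2].round(0) for v in b[2:] for z in(70,90)])
E
```

```text
at [ 761.5 -161.2   73.3] [ 180.     0.  -177.8] gap 49.6 grip 28.4 F [ 0.1  0.5 -2.2] t 12.35
turn tool rad -0.001 rows 1 each -0.0011
shift [  4.9 -10.6  59.3] rows 2 each [ 2.5 -5.3 29.7]
top 0.61 (np.int64(118), np.int64(138), np.int64(212), np.int64(230)) [array([445., 315.]), array([444., 308.]), array([398., 314.]), array([398., 307.])]
scene 0.84 (np.int64(374), np.int64(393), np.int64(224), np.int64(243)) [array([438., 324.]), array([453., 323.]), array([495., 342.]), array([509., 341.])]
scene 0.63 (np.int64(156), np.int64(170), np.int64(230), np.int64(245)) [array([ 732., -192.]), array([ 741., -181.]), array([ 770., -165.]), array([ 778., -155.])]
scene 0.27 (np.int64(249), np.int64(296), np.int64(296), np.int64(332)) [array([762., 150.]), array([770., 153.]), array([838., 188.]), array([845., 190.])]
```

play_rows:
  increments:
    - [-1, [0, -5, 20], 0]
    - [-1, [0, -5, 20], 0]
    - [-1, [0, 0, 15], 0]
    - [-1, [0, 0, 6], 0]
    - [-1, [0, 0, 0], 0]

```text
time: 12.97
tool_pos: [756.9, -169.7, 11.6]
tcp_rot: [179.9, -0.3, -177.8]
ft_force: [0.3, 0.9, -1.9]
finger_gap: 49.9
grip_force: 28.3
```

play_rows:
  increments:
    - [-1, [4, 0, 0], 0]
    - [-1, [4, 0, 0], 0]
    - [-1, [4, 0, 0], 0]
    - [-1, [3, 0, 0], 0]
    - [-1, [0, 0, 0], 0]

```text
time: 13.38
tool_pos: [744.0, -171.4, 15.4]
tcp_rot: [-180.0, 0.1, -177.8]
ft_force: [0.0, -0.4, -1.6]
finger_gap: 49.6
grip_force: 28.3
```

play_rows:
  increments:
    - [-1, [3, 0, 0], 0]
    - [-1, [3, 0, 0], 0]
    - [-1, [0, 0, 0], 0]

```text
time: 13.63
tool_pos: [739.3, -171.6, 15.5]
tcp_rot: [-180.0, 0.2, -177.8]
ft_force: [3.4, -0.1, -0.8]
finger_gap: 49.8
grip_force: 28.5
```

play_rows:
  increments:
    - [-1, [3, 0, 0], 0]
    - [-1, [3, 0, 0], 0]
    - [-1, [0, 0, 0], 0]

```text
time: 13.88
tool_pos: [736.5, -172.0, 18.4]
tcp_rot: [-179.9, 0.6, -177.7]
ft_force: [8.3, 0.7, 6.9]
finger_gap: 49.2
grip_force: 29.4
```

play_rows:
  increments:
    - [-1, [-6, 0, 0], 0]
    - [-1, [-6, 0, 5], 0]
    - [-1, [0, 0, 5], 0]
    - [-1, [0, 0, 1], 0]
    - [-1, [0, 0, 0], 0]

```text
time: 14.3
tool_pos: [745.0, -171.2, 3.7]
tcp_rot: [-180.0, 0.1, -177.7]
ft_force: [2.0, 0.1, 6.7]
finger_gap: 49.6
grip_force: 29.6
```

play_rows:
  increments:
    - [-1, [4, 0, 0], 0]
    - [-1, [4, 0, 0], 0]
    - [-1, [4, 0, 0], 0]
    - [-1, [3, 0, 0], 0]
    - [-1, [0, 0, 0], 0]

```text
time: 14.72
tool_pos: [737.1, -171.5, 7.6]
tcp_rot: [-179.9, 1.0, -177.7]
ft_force: [26.6, 3.1, 0.2]
finger_gap: 49.4
grip_force: 31.3
```

play_rows:
  increments:
    - [-1, [3, 0, 0], 0]
    - [-1, [3, 0, 0], 0]
    - [-1, [0, 0, 0], 0]

```text
time: 14.97
tool_pos: [732.8, -171.6, 9.2]
tcp_rot: [-179.8, 1.2, -177.7]
ft_force: [29.5, 4.0, 4.8]
finger_gap: 49.6
grip_force: 32.8
```

play_rows:
  increments:
    - [-1, [3, 0, 0], 0]
    - [-1, [3, 0, 0], 0]
    - [-1, [0, 0, 0], 0]

```text
time: 15.22
tool_pos: [727.9, -171.9, 10.4]
tcp_rot: [-179.8, 1.3, -177.7]
ft_force: [30.8, 5.0, 9.0]
finger_gap: 49.4
grip_force: 33.6
```

play_rows:
  increments:
    - [-1, [3, 0, 0], 0]
    - [-1, [3, 0, 0], 0]
    - [-1, [0, 0, 0], 0]

```text
time: 15.47
tool_pos: [722.2, -172.1, 11.2]
tcp_rot: [-179.8, 1.3, -177.7]
ft_force: [29.3, 5.9, 12.2]
finger_gap: 49.3
grip_force: 33.0
```

play_rows:
  increments:
    - [-1, [3, 0, 0], 0]
    - [-1, [2, 0, 0], 0]
    - [-1, [0, 0, 0], 0]

```text
time: 15.72
tool_pos: [718.2, -172.4, 11.3]
tcp_rot: [-179.8, 1.5, -177.7]
ft_force: [33.4, 6.4, 8.1]
finger_gap: 49.4
grip_force: 38.2
```

play_rows:
  increments:
    - [-1, [-3, 0, 0], 0]
    - [-1, [0, 0, -20], 0]
    - [-1, [0, 0, -25], 0]
    - [-1, [0, 0, -25], 0]
    - [-1, [36, 6, 0], 0]
    - [-1, [36, 6, 0], 0]
    - [-1, [36, 6, 0], 0]
    - [-1, [36, 6, 0], 0]
    - [-1, [12, 6, 0], 0]
    - [-1, [0, 0, 0], 0]

```text
time: 16.55
tool_pos: [547.2, -147.2, 70.5]
tcp_rot: [179.9, -0.4, -177.8]
ft_force: [-0.2, 0.9, -1.8]
finger_gap: 49.4
grip_force: 42.7
```

```bash
python3 go.py 580 -122 30 182.3 33; python3 - <<'E'
from h import *
T=sense()["tool_pos"]
for c in("top","scene"):
    p=snapshot(c); print(c,"tcp px",px(p,T).round(1))
    im=cv2.cvtColor(np.array(p["color"]),cv2.COLOR_RGB2BGR);x,y=px(p,T).astype(int)
    cv2.imwrite(f"pics/n_{c}.png",cv2.resize(im[y-30:y+30,x-30:x+30],(400,400),interpolation=cv2.INTER_CUBIC))
    for d in regions_of("bezel_a",p)[:4]:
        ys,xs=np.where(d["mask"]); print(round(d["p"],2),xs.min(),xs.max(),ys.min(),ys.max(),d["mask"].sum())
cv2.imwrite("pics/n1.png",np.hstack([cv2.imread("pics/n_top.png"),cv2.imread("pics/n_scene.png")]))
E
```

```text
at [ 547.2 -147.2   70.5] [ 179.9   -0.4 -177.8] gap 49.4 grip 42.7 F [-0.2  0.9 -1.8] t 16.55
turn tool rad -0.001 rows 1 each -0.0013
shift [-33.8  23.9  40.5] rows 2 each [-16.9  11.9  20.3]
top tcp px [305.  171.9]
0.91 118 138 212 231 345
scene tcp px [213.8 187.8]
0.77 373 393 223 244 333
0.65 201 217 178 194 206
```

View pics/n1.png

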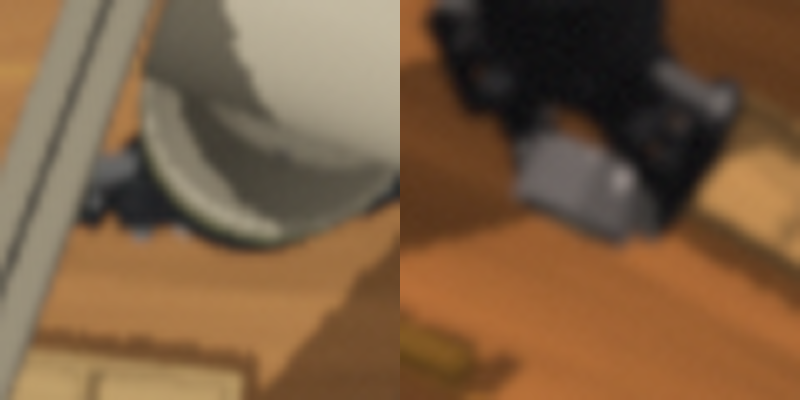

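In the scene crop (right half, px (575,185)) only the bezel's side flats show, neither back nor dial, so the tilt is about 66–70°. I'll lower it to the table and drag it in −x to bring it fully upright.

play_rows:
  increments:
    - [-1, [-26, 20, 0], 0]
    - [-1, [-26, 20, 0], 0]
    - [-1, [0, 0, 20], 0]
    - [-1, [0, 0, 20], 0]
    - [-1, [0, 0, 10], 0]
    - [-1, [0, 0, 3], 0]
    - [-1, [0, 0, 0], 0]

```text
time: 17.33
tool_pos: [601.7, -106.7, 18.8]
tcp_rot: [180.0, -0.2, -177.8]
ft_force: [-0.0, -0.6, -1.7]
finger_gap: 49.6
grip_force: 42.6
```

play_rows:
  increments:
    - [-1, [0, 0, 2], 0]
    - [-1, [0, 0, 2], 0]
    - [-1, [0, 0, 0], 0]

```text
time: 17.58
tool_pos: [603.1, -107.1, 17.1]
tcp_rot: [-180.0, 0.1, -177.8]
ft_force: [0.1, 0.0, -1.3]
finger_gap: 49.5
grip_force: 42.6
```

play_rows:
  increments:
    - [-1, [0, 0, 2], 0]
    - [-1, [0, 0, 2], 0]
    - [-1, [0, 0, 0], 0]

```text
time: 17.83
tool_pos: [602.4, -106.8, 12.2]
tcp_rot: [180.0, -0.0, -177.8]
ft_force: [0.1, 0.7, -0.7]
finger_gap: 49.6
grip_force: 42.6
```

play_rows:
  increments:
    - [-1, [0, 0, 2], 0]
    - [-1, [0, 0, 2], 0]
    - [-1, [0, 0, 0], 0]

```text
time: 18.08
tool_pos: [602.2, -106.6, 7.7]
tcp_rot: [180.0, -0.0, -177.8]
ft_force: [1.2, 0.4, -2.0]
finger_gap: 49.4
grip_force: 42.6
```

play_rows:
  increments:
    - [-1, [0, 0, 2], 0]
    - [-1, [0, 0, 1], 0]
    - [-1, [0, 0, 0], 0]

```text
time: 18.33
tool_pos: [602.3, -106.6, 4.9]
tcp_rot: [180.0, -0.0, -177.8]
ft_force: [-0.3, -0.2, -1.0]
finger_gap: 49.5
grip_force: 42.6
```

play_rows:
  increments:
    - [-1, [0, 0, 2], 0]
    - [-1, [0, 0, 1], 0]
    - [-1, [0, 0, 0], 0]

```text
time: 18.58
tool_pos: [602.6, -106.7, 2.3]
tcp_rot: [-180.0, 0.0, -177.8]
ft_force: [-1.4, 0.7, -0.4]
finger_gap: 49.4
grip_force: 42.8
```

```bash
python3 - <<'E'
from h import *
T=sense()["tool_pos"]; p=snapshot("scene"); print(px(p,T),sense()["ft_force"],sense()["wrist_torque"])
for d in regions_of("bezel_a",p)[:3]:
    m=d["mask"];ys,xs=np.where(m);print(round(d["p"],2),xs.min(),xs.max(),ys.min(),ys.max())
    if xs.max()<300:
        c=max(cv2.findContours(m.astype(np.uint8),0,1)[0],key=cv2.contourArea)
        for u,v in c[:,0][::3]: print((u,v),[ray(p,float(u),float(v),z)[:2].round(0).tolist() for z in(0,25,45)])
E
```

```text
[217.7023359  220.50012489] [ 0.31309584  0.34403477 -0.37678431] [-0.01109089  0.07040927  0.03195352]
0.67 373 393 223 244
0.45 205 222 211 227
(np.int32(209), np.int32(211)) [[585.0, -148.0], [598.0, -137.0], [609.0, -128.0]]
(np.int32(207), np.int32(214)) [[597.0, -148.0], [610.0, -136.0], [620.0, -127.0]]
(np.int32(205), np.int32(217)) [[608.0, -147.0], [621.0, -136.0], [632.0, -127.0]]
(np.int32(206), np.int32(220)) [[616.0, -139.0], [629.0, -128.0], [639.0, -119.0]]
(np.int32(209), np.int32(222)) [[618.0, -127.0], [631.0, -117.0], [641.0, -108.0]]
(np.int32(212), np.int32(224)) [[620.0, -116.0], [632.0, -105.0], [642.0, -97.0]]
(np.int32(215), np.int32(225)) [[618.0, -106.0], [631.0, -96.0], [641.0, -88.0]]
(np.int32(218), np.int32(226)) [[617.0, -97.0], [630.0, -87.0], [640.0, -79.0]]
(np.int32(221), np.int32(227)) [[616.0, -87.0], [629.0, -78.0], [639.0, -70.0]]
(np.int32(222), np.int32(224)) [[606.0, -90.0], [619.0, -80.0], [629.0, -72.0]]
(np.int32(222), np.int32(221)) [[597.0, -96.0], [610.0, -86.0], [621.0, -78.0]]
(np.int32(222), np.int32(218)) [[588.0, -101.0], [601.0, -91.0], [612.0, -83.0]]
(np.int32(220), np.int32(215)) [[582.0, -112.0], [595.0, -101.0], [606.0, -93.0]]
(np.int32(217), np.int32(214)) [[583.0, -122.0], [596.0, -111.0], [607.0, -102.0]]
(np.int32(214), np.int32(212)) [[581.0, -133.0], [594.0, -122.0], [605.0, -113.0]]
(np.int32(211), np.int32(211)) [[582.0, -143.0], [595.0, -132.0], [606.0, -123.0]]
```

I can't settle the orientation from this occluded view. It's just above the table, so I'll release it, back away and measure how it settled.

play_rows:
  increments:
    - [0.2, [0, 0, 0], 0]
    - [0.2, [0, 0, 0], 0]
    - [0.6, [0, 0, 0], 0]
    - [1, [0, 0, 0], 0]
    - [1, [0, 0, 0], 0]
    - [1, [0, 0, -30], 0]
    - [1, [0, 0, -40], 0]
    - [1, [0, 0, -40], 0]
    - [1, [0, 0, -40], 0]
    - [1, [0, 35, 0], 0]
    - [1, [0, 35, 0], 0]
    - [1, [0, 35, 0], 0]

```text
time: 19.68
tool_pos: [599.1, -1.3, 154.0]
tcp_rot: [-180.0, 0.2, -177.9]
ft_force: [-0.3, -0.3, -0.9]
finger_gap: 85.3
grip_force: 0.0
```

play_rows:
  increments:
    - [1, [0, 35, 0], 0]
    - [1, [0, 35, 0], 0]
    - [1, [0, 35, 0], 0]
    - [1, [0, 35, 0], 0]
    - [1, [0, 0, 0], 0]

```text
time: 20.1
tool_pos: [592.1, 144.2, 152.5]
tcp_rot: [179.8, 0.0, -177.5]
ft_force: [0.0, -0.1, 0.2]
finger_gap: 85.2
grip_force: 0.0
```

```bash
python3 - <<'E'
from h import *
out=[]
for c in("top","scene"):
    p=snapshot(c)
    for d in pinpoint("bezel_a",p)[:3]: print(c,"pin",round(d["p"],2),w(p,np.array(d["xyz"])).round(0))
    for d in regions_of("bezel_a",p)[:4]:
        ys,xs=np.where(d["mask"]); print(c,round(d["p"],2),xs.min(),xs.max(),ys.min(),ys.max(),d["mask"].sum())
    x,y=px(p,[605,-107,15]).astype(int);im=cv2.cvtColor(np.array(p["color"]),cv2.COLOR_RGB2BGR)
    out.append(cv2.resize(im[y-22:y+23,x-22:x+23],(400,400),interpolation=cv2.INTER_CUBIC)); print(x,y)
cv2.imwrite("pics/r1.png",np.hstack(out))
E
```

```text
top pin 0.59 [ 587. -194.   26.]
top 0.51 312 331 152 165 256
288 154
scene pin 0.8 [ 586. -220.   30.]
scene pin 0.78 [424. 340.  17.]
scene 0.69 179 196 188 206 242
scene 0.57 374 394 224 244 332
216 218
```

View pics/r1.png

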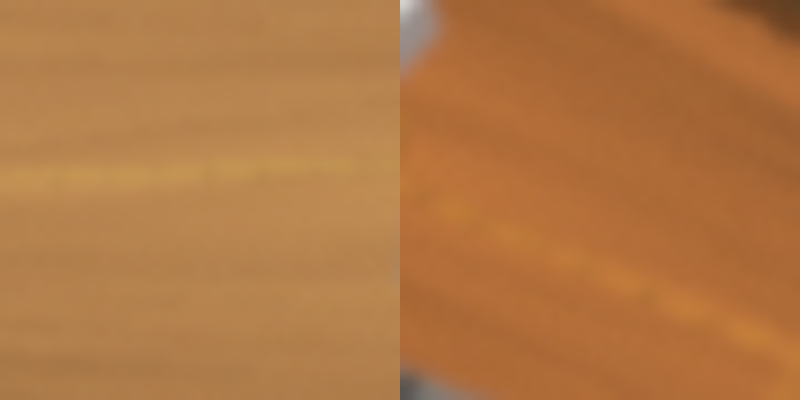

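The crops show empty wood where I released it (only the drawn home line at px (200,170)), so the bezel has moved to about (587,−207). I'm measuring it again.

```bash
python3 - <<'E'
from h import *
np.set_printoptions(linewidth=200)
for c in("top","scene"):
    p=snapshot(c)
    for d in pinpoint("bezel_a",p)[:3]: print(c,"pin",round(d["p"],2),w(p,np.array(d["xyz"])).round(0))
    for d in regions_of("bezel_a",p)[:3]:
        ys,xs=np.where(d["mask"]); b=xs.min(),xs.max(),ys.min(),ys.max();print(c,round(d["p"],2),b,d["mask"].sum())
        if abs(ray(p,xs.mean(),ys.mean(),20)[1]+205)<60:
            g=np.array(p["color"]).mean(2)[b[2]-2:b[3]+3,b[0]-2:b[1]+3].astype(int)
            for r in g: print(" ".join(f"{v:3d}" for v in r))
            for z in (0,15,28,50): print(z,ray(p,b[0],ys.mean(),z)[1].round(0),ray(p,b[1],ys.mean(),z)[1].round(0),ray(p,xs.mean(),b[2],z)[0].round(0),ray(p,xs.mean(),b[3],z)[0].round(0))
print(sense()["time"])
E
```

```text
top pin 0.54 [ 585. -208.   26.]
top 0.47 (np.int64(317), np.int64(336), np.int64(152), np.int64(166)) 267
134 130 140 145 144 139 131 122 109 104 104 104 102 102 101 101 101 101 100 101 100 100  96  79
133 133 143 146 141 128 119 119 121 118 117 115 111 108 106 104 103 102 103 102 103 102  97  82
134 135 147 151 141 136 137 145 157 155 153 150 144 140 131 119 112 108 104 101 100  98  94  81
135 135 155 163 159 159 161 170 182 184 183 182 180 178 168 141 127 122 112 103  96  91  86  80
135 136 155 167 170 169 171 179 191 194 194 194 194 192 184 155 137 132 127 121 110  91  80  78
137 141 156 169 171 170 172 180 192 195 195 195 195 195 188 168 147 137 134 133 121  91  71  68
137 144 160 168 170 169 172 180 192 194 194 195 194 194 189 174 155 144 140 135 123  87  60  56
136 144 161 168 169 170 172 181 192 195 194 195 195 194 190 176 163 155 150 139 124  83  58  57
132 142 160 169 170 171 173 183 192 196 195 195 195 195 190 177 165 161 156 144 126  90  70  68
131 143 162 169 170 170 174 184 193 195 195 195 195 194 190 176 165 163 161 154 135 100  81  80
132 145 165 170 169 170 175 187 1
[... 2229 characters left out ...]
  51  53  58  63  71  75  76  74  77 100 135 162 168 157 141 128 124 123 120
 71  67  63  63  65  69  74  77  75  71  67  77 104 133 144 138 128 124 124 122 119
 84  81  79  76  74  75  76  75  74  71  65  65  77 100 118 124 123 124 123 120 118
 87  87  87  84  82  80  77  76  75  73  71  68  67  81 103 117 122 121 120 119 117
 83  85  86  87  85  85  81  78  78  76  72  69  66  75  96 112 116 118 117 116 117
 74  77  82  85  87  87  86  85  84  83  79  77  77  85  98 108 112 114 114 114 114
 66  68  74  79  81  85  87  91  93  92  94 100 106 109 111 113 112 111 112 112 113
0 -250.0 -207.0 551.0 598.0
15 -242.0 -200.0 560.0 606.0
28 -235.0 -193.0 567.0 613.0
50 -222.0 -182.0 580.0 625.0
20.7
```

Readings: the bezel stands upright at about (588,−206). Its 21×28 top flat is bright, and the −x face shows two dark screw spots, so the dial faces +x as planned. Next I'll topple it towards −x with closed fingers high on the +x side.

```bash
python3 go.py 640 -206 110 182.3 37; python3 - <<'E'
from h import *
p=snapshot("top")
for d in pinpoint("bezel_a",p)[:3]: print("pin",round(d["p"],2),w(p,np.array(d["xyz"])).round(0))
for d in regions_of("bezel_a",p)[:3]:
    ys,xs=np.where(d["mask"]); print(xs.min(),xs.max(),ys.min(),ys.max())
E
```

```text
at [593.  137.5 152.3] [-180.     0.  -177.8] gap 85.8 grip 0.0 F [ 0.1 -0.   0.5] t 20.7
turn tool rad -0.002 rows 1 each -0.0018
shift [ -33.1 -345.1   42.3] rows 10 each [ -3.3 -34.5   4.2]
pin 0.52 [ 583. -213.   27.]
191 211 80 113
390 408 175 207
318 337 153 166
```

play_rows:
  increments:
    - [-1, [-5, -34.5, 0], 0]
    - [-1, [-5, -34.5, 0], 0]
    - [-1, [-5, -34.5, 0], 0]
    - [-1, [-5, -34.5, 0], 0]
    - [-1, [-5, -34.5, 0], 0]
    - [-1, [-5, -34.5, 0], 0]
    - [-1, [-5, -34.5, 0], 0]
    - [-1, [-4, -34.5, 0], 0]
    - [-1, [-4, -34.5, 0], 0]
    - [-1, [-4, -34.5, 0], 0]
    - [-1, [0, 0, 0], 0]
    - [-1, [0, 0, 0], 0]

```text
time: 21.85
tool_pos: [653.1, -207.1, 151.9]
tcp_rot: [180.0, -0.0, -177.9]
ft_force: [1.2, -0.1, 0.6]
finger_gap: 0.4
grip_force: 0.0
```

```bash
python3 go.py 640 -208 110 182.3 37; python3 - <<'E'
from h import *
p=snapshot("scene")
for d in regions_of("bezel_a",p)[:3]:
    ys,xs=np.where(d["mask"]); print(round(d["p"],2),xs.min(),xs.max(),ys.min(),ys.max())
p=snapshot("top")
for d in pinpoint("bezel_a",p)[:3]: print("pin",round(d["p"],2),w(p,np.array(d["xyz"])).round(0))
for d in regions_of("bezel_a",p)[:3]:
    ys,xs=np.where(d["mask"]); print(xs.min(),xs.max(),ys.min(),ys.max())
E
```

```text
at [ 653.1 -207.1  151.9] [ 180.    -0.  -177.9] gap 0.4 grip 0.0 F [ 1.2 -0.1  0.6] t 21.85
turn tool rad -0.004 rows 1 each -0.0041
shift [13.2 -0.4 41.9] rows 2 each [ 6.6 -0.2 20.9]
0.72 179 198 190 207
0.57 373 393 223 243
pin 0.8 [423. 333.  14.]
pin 0.44 [466. -65.  -3.]
118 137 212 229
251 369 119 156
```

play_rows:
  increments:
    - [-1, [10, -1, 30], 0]
    - [-1, [11, 0, 30], 0]
    - [-1, [0, 0, 30], 0]
    - [-1, [0, 0, 20], 0]
    - [-1, [0, 0, 0], 0]
    - [-1, [4, 0, 0], 0]
    - [-1, [4, 0, 0], 0]
    - [-1, [4, 0, 0], 0]
    - [-1, [4, 0, 0], 0]
    - [-1, [4, 0, 0], 0]
    - [-1, [0, 0, 0], 0]

```text
time: 23.02
tool_pos: [612.5, -207.8, 43.5]
tcp_rot: [-180.0, 0.1, -177.8]
ft_force: [0.5, -0.2, 1.0]
finger_gap: 0.4
grip_force: 0.4
```

play_rows:
  increments:
    - [-1, [4, 0, 0], 0]
    - [-1, [4, 0, 0], 0]
    - [-1, [4, 0, 0], 0]
    - [-1, [4, 0, 0], 0]
    - [-1, [4, 0, 0], 0]
    - [-1, [4, 0, 0], 0]
    - [-1, [0, 0, 0], 0]
    - [-1, [0, 0, 0], 0]

```text
time: 23.68
tool_pos: [588.2, -208.3, 42.2]
tcp_rot: [180.0, -0.0, -177.8]
ft_force: [-0.8, -0.4, 0.7]
finger_gap: -0.1
grip_force: 0.0
```

play_rows:
  increments:
    - [-1, [0, 0, -40], 0]
    - [-1, [0, 0, -40], 0]
    - [-1, [0, 0, -30], 0]
    - [-1, [0, 38, 0], 0]
    - [-1, [0, 38, 0], 0]
    - [-1, [0, 38, 0], 0]
    - [-1, [0, 38, 0], 0]
    - [1, [0, 38, 0], 0]
    - [1, [0, 38, 0], 0]
    - [1, [0, 38, 0], 0]
    - [1, [0, 38, 0], 0]
    - [1, [0, 0, 0], 0]

```text
time: 24.68
tool_pos: [575.9, 102.1, 152.5]
tcp_rot: [179.8, 0.0, -177.5]
ft_force: [0.0, 0.1, 0.3]
finger_gap: 60.2
grip_force: 0.0
```

```bash
cat > bz.py <<'E'
from h import *
import sys
x0=np.array([float(sys.argv[1]),float(sys.argv[2])])
for c in("top","scene"):
    p=snapshot(c)
    for d in pinpoint("bezel_a",p)[:3]: print(c,"pin",round(d["p"],2),w(p,np.array(d["xyz"])).round(0))
    m=near(regions_of("bezel_a",p),p,x0)
    if m is None: print("none");continue
    print(fit(p,m,octa(),28,x0,(-.4,.4)))
    ys,xs=np.where(m);b=xs.min(),xs.max(),ys.min(),ys.max()
    g=np.array(p["color"]).mean(2)[b[2]-1:b[3]+2,b[0]-1:b[1]+2].astype(int)
    for r in g: print(" ".join(f"{v:3d}" for v in r))
print(sense()["time"])
E
python3 bz.py 560 -208
```

```text
top pin 0.76 [ 547. -210.   16.]
(np.float64(549.4369528360131), np.float64(-209.4117801800182), np.float64(-8.790897441517169), np.float64(0.04081241617168041))
135 135 135 135 136 136 138 143 146 133 126 123 117 114 112 106  97  91  89  88  88  88
134 135 134 134 135 138 148 164 176 169 164 160 152 151 152 148 130 104  88  85  86  85
133 132 132 132 134 145 164 178 182 164 152 150 147 154 163 174 165 135 100  85  84  85
131 131 130 133 141 158 168 159 150 132 135 140 142 143 143 155 163 158 125  94  86  84
131 132 136 145 158 165 151 133 142 154 173 181 182 177 161 139 138 156 151 121  94  85
132 132 145 165 169 152 132 151 179 189 197 200 201 199 191 174 143 140 163 153 116  89
129 134 154 176 165 133 152 183 198 201 203 203 204 204 202 196 175 137 152 166 146 107
128 135 157 175 146 134 181 199 204 204 203 203 204 204 203 202 190 153 129 158 167 129
128 136 157 172 140 148 188 195 195 195 196 197 197 197 199 200 197 177 130 149 173 136
128 136 156 169 149 159 178 164 157 157 161 170 171 171 176 179 185 183 137 140 170 135
127 137 160 168 143 158 179 161 146 142 146 158 157 148 14
[... 2216 characters left out ...]
 137 137 133 129 127 137 148 149 138 126 120 115 111
 68  72  80  93 105 116 130 138 140 135 128 122 123 128 128 123 120 117 116 111
 67  69  73  78  84  94 107 115 116 111 106 101  98 100 106 114 116 117 114 111
 67  69  72  75  78  80  85  88  87  87  85  84  84  87  98 109 114 114 111 107
 68  69  71  74  76  77  79  79  79  80  80  81  83  87  95 107 113 113 107 104
 69  69  68  72  73  76  78  78  80  81  82  84  88  89  97 106 109 109 106 105
 70  70  69  70  70  73  77  80  84  85  87  90  95  98 102 106 108 106 107 106
 70  70  71  73  76  77  81  88  95  96  98 101 106 108 109 109 107 108 108 107
 74  75  78  86  90  92  96 102 108 108 108 109 111 111 111 111 109 109 108 108
24.9833
```

The dial's dark ring and needle pattern are clear, so the bezel is dial up at (550,−209.5), yaw about −6°. Now I'll pick it high and place it in the −y bay.

```bash
python3 go.py 550 -209.5 60 173 35
```

```text
at [576.8  94.2 152.3] [-180.    -0.  -177.8] gap 85.4 grip 0.0 F [-0.1  0.  -0.6] t 24.9833
turn tool rad 0.16 rows 2 each 0.0799
shift [ -10.4 -304.7   92.3] rows 10 each [ -1.  -30.5   9.2]
```

play_rows:
  increments:
    - [1, [0, 0, 0], 0.08]
    - [1, [0, 0, 0], 0.08]
    - [1, [-1, -30.5, 7], 0]
    - [1, [-1, -30.5, 7], 0]
    - [1, [-1, -30.5, 7], 0]
    - [1, [-1, -30.5, 7], 0]
    - [1, [-1, -30.5, 7], 0]
    - [1, [-1, -30.5, 7], 0]
    - [1, [-1, -30.5, 7], 0]
    - [1, [-1, -30.5, 7], 0]
    - [1, [-1, -30.5, 7], 0]
    - [1, [-1, -30.5, 7], 0]

```text
time: 25.98
tool_pos: [548.9, -211.5, 82.1]
tcp_rot: [-180.0, 0.0, 172.9]
ft_force: [-0.6, 0.0, 0.0]
finger_gap: 85.4
grip_force: 0.0
```

```bash
python3 go.py 550 -209.5 12 173 35
```

```text
at [ 548.9 -211.5   82.1] [-180.     0.   172.9] gap 85.4 grip 0.0 F [-0.6  0.   0. ] t 25.9833
turn tool rad -0.001 rows 1 each -0.0009
shift [-0.9  2.2 70.1] rows 3 each [-0.3  0.7 23.4]
```

play_rows:
  increments:
    - [1, [-0.5, 1, 20], 0]
    - [1, [0, 0.5, 20], 0]
    - [1, [0, 0, 20], 0]
    - [1, [0, 0, 10.5], 0]
    - [-1, [0, 0, 0], 0]
    - [-1, [0, 0, 0], 0]
    - [-1, [0, 0, 0], 0]
    - [-1, [0, 0, 0], 0]
    - [-1, [0, 0, 0], 0]
    - [-1, [0, 0, 0], 0]
  force: 50

```text
time: 26.82
tool_pos: [551.8, -207.7, 13.7]
tcp_rot: [-179.9, 0.2, 173.1]
ft_force: [-1.0, -0.7, 6.9]
finger_gap: 48.5
grip_force: 53.4
```

play_rows:
  increments:
    - [-1, [0, 0, -20], 0]
    - [-1, [0, 0, -20], 0]
    - [-1, [0, 0, -20], 0]
    - [-1, [0, 0, 0], 0]

```text
time: 27.15
tool_pos: [553.3, -208.3, 76.8]
tcp_rot: [-179.9, 0.4, 173.1]
ft_force: [0.9, -0.8, 0.5]
finger_gap: 48.6
grip_force: 52.6
```

```bash
python3 go.py 460 -127.5 70 173 35
```

```text
at [ 553.3 -208.3   76.8] [-179.9    0.4  173.1] gap 48.6 grip 52.6 F [ 0.9 -0.8  0.5] t 27.15
turn tool rad 0.002 rows 1 each 0.0017
shift [102.5  68.8   6.8] rows 4 each [25.6 17.2  1.7]
```

play_rows:
  increments:
    - [-1, [25, 17.2, 0], 0]
    - [-1, [25, 17.2, 0], 0]
    - [-1, [25, 17.2, 0], 0]
    - [-1, [25, 17.2, 0], 0]
    - [-1, [0, 0, 0], 0]
    - [-1, [0, 0, 0], 0]

```text
time: 27.65
tool_pos: [457.6, -125.4, 70.5]
tcp_rot: [180.0, -0.1, 173.2]
ft_force: [0.4, 0.4, -0.3]
finger_gap: 48.7
grip_force: 52.6
```

```bash
python3 go.py 462 -127.5 24 173 35; python3 - <<'E'
from h import *
T=np.array(sense()["tool_pos"])
for c in("top","scene"):
    p=snapshot(c)
    for d in pinpoint("bezel_a",p)[:3]: print(c,"pin",round(d["p"],2),w(p,np.array(d["xyz"])).round(0))
    for d in pinpoint("carrier",p)[:3]: print(c,"car",round(d["p"],2),w(p,np.array(d["xyz"])).round(0))
E
```

```text
at [ 457.6 -125.4   70.5] [ 1.800e+02 -1.000e-01  1.732e+02] gap 48.7 grip 52.6 F [ 0.4  0.4 -0.3] t 27.65
turn tool rad 0.003 rows 1 each 0.0027
shift [-4.6 -1.6 46.5] rows 2 each [-2.3 -0.8 23.2]
top pin 0.58 [426. 336.  14.]
top car 0.63 [467. -68.  -2.]
top car 0.63 [ 269. -212.   -1.]
top car 0.59 [233. 273.  -3.]
scene pin 0.66 [ 456. -128.   73.]
scene pin 0.59 [425. 337.  14.]
scene car 0.89 [466. -66.   4.]
scene car 0.65 [ 265. -211.   -1.]
scene car 0.58 [232. 269.   1.]
```

play_rows:
  increments:
    - [-1, [-2.2, -0.8, 20], 0]
    - [-1, [-2.2, -0.8, 15], 0]
    - [-1, [0, 0, 8], 0]
    - [-1, [0, 0, 0], 0]
    - [-1, [0, 0, 4], 0]
    - [-1, [0, 0, 3], 0]
    - [-1, [0, 0, 0], 0]

```text
time: 28.53
tool_pos: [463.8, -129.0, 21.9]
tcp_rot: [-180.0, 0.0, 173.1]
ft_force: [-0.1, -0.0, -1.4]
finger_gap: 48.6
grip_force: 52.6
```

play_rows:
  increments:
    - [-1, [0.8, 0.8, 2], 0]
    - [-1, [0, 0, 0], 0]
    - [0.3, [0, 0, 0], 0]
    - [0.3, [0, 0, 0], 0]
    - [0.3, [0, 0, 0], 0]
    - [0.3, [0, 0, -10], 0]
    - [1, [0, 0, -30], 0]
    - [1, [0, 0, -40], 0]
    - [1, [0, 0, -40], 0]
    - [1, [0, 0, 0], 0]

```text
time: 29.37
tool_pos: [467.9, -129.9, 149.8]
tcp_rot: [-179.8, 0.8, 173.1]
ft_force: [1.3, 0.1, 1.4]
finger_gap: 85.6
grip_force: 0.0
```

```bash
python3 go.py 426 334 75 184.5 37;  python3 - <<'E'
from h import *
for c in("top","scene"):
    p=snapshot(c)
    for d in pinpoint("bezel_a",p)[:3]: print(c,"pin",round(d["p"],2),w(p,np.array(d["xyz"])).round(0))
    for d in pinpoint("carrier",p)[:1]: print(c,"car",round(d["p"],2),w(p,np.array(d["xyz"])).round(0))
E
```

```text
at [ 467.9 -129.9  149.8] [-179.8    0.8  173.1] gap 85.6 grip 0.0 F [1.3 0.1 1.4] t 29.3667
turn tool rad -0.199 rows 2 each -0.0996
shift [  5.4 465.8  74.8] rows 13 each [ 0.4 35.8  5.8]
top pin 0.76 [423. 336.  13.]
top pin 0.48 [ 458. -128.   20.]
top pin 0.45 [778. 163.  -2.]
top car 0.97 [ 270. -210.   -1.]
scene pin 0.89 [427. 338.  16.]
scene pin 0.56 [ 462. -129.   18.]
scene car 0.94 [464. -67.   3.]
```

play_rows:
  increments:
    - [1, [0, 0, 0], -0.1]
    - [1, [0, 0, 0], -0.1]
    - [1, [0.4, 36.2, 0], 0]
    - [1, [0.4, 36.2, 0], 0]
    - [1, [0.4, 36.2, 0], 0]
    - [1, [0.4, 36.2, 0], 0]
    - [1, [0.4, 36.2, 0], 0]
    - [1, [0.4, 36.2, 0], 0]
    - [1, [0.4, 36.2, 5], 0]
    - [1, [0.4, 36.2, 10], 0]
    - [1, [0.4, 36.2, 15], 0]
    - [1, [0.4, 36.2, 15], 0]

```text
time: 30.67
tool_pos: [429.2, 234.1, 93.4]
tcp_rot: [-180.0, -0.1, -175.5]
ft_force: [1.0, 0.0, 0.2]
finger_gap: 85.5
grip_force: 0.0
```

play_rows:
  increments:
    - [1, [0.4, 36.2, 15], 0]
    - [1, [0.4, 36.2, 10], 0]
    - [1, [0.4, 31.4, 0], 0]
    - [1, [0, 0, 0], 0]
    - [1, [0, 0, 0], 0]

```text
time: 31.08
tool_pos: [419.2, 336.7, 67.9]
tcp_rot: [-179.9, -0.2, -175.3]
ft_force: [-0.3, -0.6, -0.7]
finger_gap: 85.2
grip_force: 0.0
```

```bash
python3 go.py 426 334 12 184.5 25;  python3 bz.py 426 334 | grep -v "^ *[0-9]* "
```

```text
at [419.2 336.7  67.9] [-179.9   -0.2 -175.3] gap 85.2 grip 0.0 F [-0.3 -0.6 -0.7] t 31.0833
turn tool rad 0.004 rows 1 each 0.0037
shift [-6.5 -3.2 55.9] rows 3 each [-2.2 -1.1 18.6]
top pin 0.71 [ 457. -126.   22.]
top pin 0.64 [424. 333.  14.]
(np.float64(426.25346909040945), np.float64(333.14059499601814), np.float64(4.596749313233635), np.float64(0.7278832116788321))
scene pin 0.72 [424. 337.  17.]
scene pin 0.59 [ 463. -130.   20.]
(np.float64(425.7393507611857), np.float64(335.75692391735515), np.float64(-0.8320975354075992), np.float64(0.06540833489067466))
31.3833
```

Bezel is still at (426,334), so I'm descending and gripping.

play_rows:
  increments:
    - [1, [-3.2, -1.3, 15], 0]
    - [1, [-3.2, -1, 15], 0]
    - [1, [0, 0, 15], 0]
    - [1, [0, 0, 10.5], 0]
    - [-1, [0, 0, 0], 0]
    - [-1, [0, 0, 0], 0]
    - [-1, [0, 0, 0], 0]
    - [-1, [0, 0, 0], 0]
    - [-1, [0, 0, 0], 0]
    - [-1, [0, 0, 0], 0]
  force: 50

```text
time: 32.22
tool_pos: [428.5, 334.7, 15.7]
tcp_rot: [179.9, 0.1, -175.5]
ft_force: [-0.3, 0.4, 5.6]
finger_gap: 48.3
grip_force: 52.2
```

play_rows:
  increments:
    - [-1, [0, 0, -20], 0]
    - [-1, [0, 0, -20], 0]
    - [-1, [0, 0, -20], 0]
    - [-1, [0, 0, -10], 0]
    - [-1, [0, 0, 0], 0]

```text
time: 32.63
tool_pos: [429.3, 335.4, 87.4]
tcp_rot: [179.9, 0.3, -175.5]
ft_force: [1.0, 0.3, -0.4]
finger_gap: 48.5
grip_force: 52.0
```

```bash
python3 go.py 475 -4.5 80 173 30
```

```text
at [429.3 335.4  87.4] [ 179.9    0.3 -175.5] gap 48.5 grip 52.0 F [ 1.   0.3 -0.4] t 32.6333
turn tool rad 0.201 rows 2 each 0.1007
shift [ -86.8 -331.7    7.4] rows 12 each [ -7.2 -27.6   0.6]
```

play_rows:
  increments:
    - [-1, [0, 0, 0], 0.1]
    - [-1, [0, 0, 0], 0.1]
    - [-1, [-9, -33.2, 0], 0]
    - [-1, [-9, -33.2, 0], 0]
    - [-1, [-9, -33.2, 0], 0]
    - [-1, [-9, -33.2, 0], 0]
    - [-1, [-9, -33.2, 0], 0]
    - [-1, [-9, -33.2, 0], 0]
    - [-1, [-9, -33.2, 0], 0]
    - [-1, [-9, -33.2, 0], 0]
    - [-1, [-9, -33.2, 0], 0]
    - [-1, [-8, -33.2, 0], 0]

```text
time: 33.63
tool_pos: [475.0, -7.7, 83.0]
tcp_rot: [180.0, -0.1, 173.1]
ft_force: [0.7, -0.3, -0.3]
finger_gap: 48.6
grip_force: 52.0
```

play_rows:
  increments:
    - [-1, [0, 0, 0], 0]
    - [-1, [0, 0, 0], 0]
    - [-1, [0, 0, 0], 0]

```text
time: 33.88
tool_pos: [475.0, -5.9, 83.2]
tcp_rot: [180.0, -0.1, 173.0]
ft_force: [-0.3, -0.4, -1.0]
finger_gap: 48.3
grip_force: 52.1
```

```bash
python3 go.py 477 -4.5 24 173 25;  python3 - <<'E'
from h import *
p=snapshot("scene")
for d in pinpoint("bezel_a",p)[:3]: print("pin",round(d["p"],2),w(p,np.array(d["xyz"])).round(0))
E
```

```text
at [475.   -5.9  83.2] [ 1.80e+02 -1.00e-01  1.73e+02] gap 48.3 grip 52.1 F [-0.3 -0.4 -1. ] t 33.8833
turn tool rad 0.0 rows 1 each 0.0003
shift [-1.8  1.6 59.2] rows 3 each [-0.6  0.5 19.7]
pin 0.49 [473.  -2.  84.]
```

play_rows:
  increments:
    - [-1, [-0.5, 0.7, 20], 0]
    - [-1, [0, 0.5, 20], 0]
    - [-1, [0, 0, 15], 0]
    - [-1, [0, 0, 4], 0]
    - [-1, [0, 0, 2], 0]
    - [-1, [0, 0, 0], 0]

```text
time: 34.48
tool_pos: [476.4, -4.3, 23.3]
tcp_rot: [180.0, -0.0, 173.2]
ft_force: [0.1, 0.7, -0.7]
finger_gap: 48.4
grip_force: 52.1
```

play_rows:
  increments:
    - [-1, [0, 0, 2], 0]
    - [-1, [0, 0, 0], 0]
    - [0.3, [0, 0, 0], 0]
    - [0.3, [0, 0, 0], 0]
    - [0.3, [0, 0, 0], 0]
    - [0.3, [0, 0, -10], 0]
    - [1, [0, 0, -30], 0]
    - [1, [0, 0, -40], 0]
    - [1, [0, 0, 0], 0]

```text
time: 35.23
tool_pos: [481.2, -5.6, 109.8]
tcp_rot: [180.0, 0.6, 173.1]
ft_force: [0.9, -0.9, 1.9]
finger_gap: 85.5
grip_force: 0.0
```

play_rows:
  increments:
    - [-1, [-25, -25, 0], 0]
    - [-1, [-25, -25, 0], 0]
    - [-1, [-25, -25, 0], 0]
    - [-1, [-25, -25, 0], 0]
    - [-1, [-25, -25, 0], 0]
    - [-1, [0, -25, 0], 0]
    - [-1, [0, 0, 0], 0]

```text
time: 35.82
tool_pos: [583.0, -173.7, 102.0]
tcp_rot: [-179.9, 0.0, 172.9]
ft_force: [-0.1, 0.1, 0.7]
finger_gap: 0.8
grip_force: 0.0
```

```bash
cat > st.py <<'E'
from h import *
for c in("top","scene"):
    p=snapshot(c)
    for q in("bezel_a","carrier","lock_post","cradle_home","cradle"):
        for d in pinpoint(q,p)[:3]:
            if d["p"]>.4: print(c,q,round(d["p"],2),w(p,np.array(d["xyz"])).round(0))
    m=[d["mask"] for d in regions_of("carrier",p)[:3]]
    pin=[w(p,np.array(d["xyz"])) for d in pinpoint("carrier",p) if w(p,np.array(d["xyz"]))[0]>350]
    if pin:
        M=near([{"mask":k} for k in m],p,pin[0][:2])
        if M is not None: print("carfit",np.round(fit(p,M,BOX,16,pin[0],(-.3,.3)),2))
s=sense();print(s["time"],s["tool_pos"],s["tcp_rot"])
E
python3 st.py
```

```text
top bezel_a 0.67 [473.  -4.  19.]
top carrier 0.76 [469. -67.  -4.]
top carrier 0.73 [ 656. -122.   -2.]
top carrier 0.67 [233. 275.  -0.]
top lock_post 0.55 [ 621. -252.   39.]
top cradle_home 0.69 [ 657. -122.   -2.]
top cradle_home 0.52 [467. -66.  -3.]
top cradle 0.76 [ 691. -124.   -0.]
scene bezel_a 0.81 [477.  -3.  21.]
scene bezel_a 0.74 [ 459. -128.   21.]
scene carrier 0.98 [ 266. -210.    1.]
scene carrier 0.74 [464. -67.   2.]
scene carrier 0.63 [235. 271.  -1.]
scene lock_post 0.68 [ 617. -251.   42.]
scene cradle_home 0.81 [ 660. -122.   -0.]
scene cradle 0.71 [ 694. -116.    4.]
carfit [ 4.6791e+02 -6.4160e+01 -6.5200e+00  4.6000e-01]
36.6167 [ 582.43682793 -168.92720497  101.25586062] [-1.79999105e+02 -4.33371531e-03  1.73084384e+02]
```

```bash
python3 go.py 618.5 -220 101 182.3 38
```

```text
at [ 582.4 -168.9  101.3] [-180.    -0.   173.1] gap 0.5 grip 0.0 F [-1.3 -0.8  0. ] t 36.6167
turn tool rad -0.161 rows 2 each -0.0804
shift [-34.  -52.5   0.3] rows 2 each [-17.  -26.2   0.1]
```

play_rows:
  increments:
    - [-1, [0, 0, 0], -0.08]
    - [-1, [0, 0, 0], -0.08]
    - [-1, [-17, -26.2, 0], 0]
    - [-1, [-17, -26.2, 0], 0]
    - [-1, [0, 0, 25], 0]
    - [-1, [0, 0, 25], 0]
    - [-1, [0, 0, 20], 0]
    - [-1, [0, 0, 0], 0]

```text
time: 37.28
tool_pos: [614.8, -218.7, 25.4]
tcp_rot: [179.8, -0.5, -177.8]
ft_force: [-0.4, -0.2, -1.5]
finger_gap: -0.1
grip_force: 0.0
```

play_rows:
  increments:
    - [-1, [0, -8, 0], 0]
    - [-1, [0, -8, 0], 0]
    - [-1, [0, -8, 0], 0]
    - [-1, [0, -8, 0], 0]
    - [-1, [0, -8, 0], 0]
    - [-1, [0, -8, 0], 0]
    - [-1, [0, -8, 0], 0]
    - [-1, [0, 0, 0], 0]

```text
time: 37.95
tool_pos: [621.1, -278.4, 32.1]
tcp_rot: [-179.9, 0.1, -177.8]
ft_force: [0.4, -0.8, 0.2]
finger_gap: -0.1
grip_force: 0.0
```

play_rows:
  increments:
    - [-1, [0, -5, 0], 0]
    - [-1, [0, -5, 0], 0]
    - [-1, [0, -3, 0], 0]
    - [-1, [0, 0, 0], 0]

```text
time: 38.28
tool_pos: [621.2, -289.6, 31.2]
tcp_rot: [-180.0, -0.0, -177.8]
ft_force: [-0.2, -0.0, 0.7]
finger_gap: -0.0
grip_force: 0.0
```

play_rows:
  increments:
    - [-1, [0, -4, 0], 0]
    - [-1, [0, -3, 0], 0]
    - [-1, [0, 0, 0], 0]

```text
time: 38.53
tool_pos: [621.2, -290.5, 31.0]
tcp_rot: [179.5, -0.1, -177.7]
ft_force: [-4.8, 24.1, 11.2]
finger_gap: 0.2
grip_force: 12.0
```

```bash
python3 - <<'E'
from h import *
for c in("top","scene"):
    p=snapshot(c)
    for d in pinpoint("lock_post",p)[:2]: print(c,round(d["p"],2),w(p,np.array(d["xyz"])).round(0))
E
```

```text
top 0.61 [ 622. -315.   41.]
scene 0.63 [ 617. -312.   45.]
```

The lock is fully open (post at y≈−313, with stop force). Now I'll grip the tray's near wall in the empty middle bay and drag it flat along the table.

play_rows:
  increments:
    - [-1, [0, 4, 0], 0]
    - [-1, [0, 0, -35], 0]
    - [-1, [0, 0, -35], 0]
    - [-1, [0, 0, -20], 0]
    - [-0.5, [30, 28, 0], 0]
    - [-0.5, [30, 28, 0], 0]
    - [-0.5, [30, 28, 0], 0]
    - [-0.5, [30, 28, 0], 0]
    - [-0.5, [30, 28, 0], 0]
    - [-0.5, [30, 28, 0], 0]
    - [-0.5, [0, 28, 0], 0]
    - [-0.5, [0, 28, 0], 0]
  force: 40

```text
time: 39.73
tool_pos: [430.6, -74.3, 120.7]
tcp_rot: [-180.0, -0.0, -177.8]
ft_force: [1.7, -0.1, 0.5]
finger_gap: 21.8
grip_force: 0.0
```

play_rows:
  increments:
    - [-0.5, [0, 0, 0], 0.12]
    - [-0.5, [0, 0, 0], 0.12]
    - [-0.5, [0, 0, 0], 0.12]
    - [-0.5, [0, 0, 0], 0.12]
    - [-0.5, [0, 0, 0], 0.12]
    - [-0.5, [0, 0, 0], 0.12]
    - [-0.5, [0, 0, 0], 0.12]
    - [-0.5, [0, 0, 0], 0.12]
    - [-0.5, [0, 0, 0], 0.12]
    - [-0.5, [0, 0, 0], 0.12]
    - [-0.5, [0, 0, 0], 0.12]
    - [-0.5, [0, 0, 0], 0.12]

```text
time: 40.73
tool_pos: [432.6, -75.3, 121.2]
tcp_rot: [-180.0, 0.0, 99.4]
ft_force: [-0.4, -0.6, 0.4]
finger_gap: 21.7
grip_force: 0.0
```

play_rows:
  increments:
    - [-0.5, [0, 0, 0], 0.12]
    - [-0.5, [0, 0, 0], 0.12]
    - [-0.5, [0, 0, 0], 0.05]
    - [-0.5, [0, 0, 0], 0]

```text
time: 41.07
tool_pos: [432.6, -75.3, 121.3]
tcp_rot: [180.0, 0.0, 83.0]
ft_force: [-0.1, 0.0, -0.2]
finger_gap: 21.6
grip_force: 0.0
```

```bash
python3 go.py 435.7 -62.2 60 83 25; python3 st.py
```

```text
at [432.6 -75.3 121.3] [180.   0.  83.] gap 21.6 grip 0.0 F [-0.1  0.  -0.2] t 41.0667
turn tool rad -0.0 rows 1 each -0.0001
shift [13.4  1.5 61.3] rows 3 each [ 4.5  0.5 20.4]
top bezel_a 0.57 [725. 372.   0.]
top carrier 0.64 [ 270. -211.   -2.]
top carrier 0.57 [233. 274.  -3.]
top lock_post 0.82 [ 620. -311.   44.]
top lock_post 0.65 [725. 374.  -1.]
top cradle_home 0.61 [ 660. -121.    0.]
top cradle 0.89 [ 690. -125.    1.]
top cradle 0.56 [773. 163.   3.]
scene bezel_a 0.49 [472.  -2.  22.]
scene bezel_a 0.47 [ 461. -130.   20.]
scene carrier 0.97 [232. 270.  -0.]
scene carrier 0.62 [466. -64.   2.]
scene carrier 0.6 [ 265. -211.   -0.]
scene lock_post 0.77 [ 616. -315.   46.]
scene cradle_home 0.9 [ 659. -122.    3.]
scene cradle 0.92 [ 694. -122.    0.]
carfit [ 4.6793e+02 -6.4910e+01 -6.8800e+00  4.5000e-01]
41.8667 [432.64631003 -75.20151074 121.26418596] [-1.79994671e+02  8.42459753e-04  8.31287392e+01]
```

play_rows:
  increments:
    - [-0.5, [6.5, 0.8, 25], 0]
    - [-0.5, [6.5, 0.7, 25], 0]
    - [-0.5, [0, 0, 25], 0]
    - [-0.5, [0, 0, 15], 0]
    - [-0.5, [0, 0, 8], 0]
    - [-0.5, [0, 0, 0], 0]

```text
time: 42.37
tool_pos: [434.1, -62.1, 21.4]
tcp_rot: [-179.8, -0.0, 83.1]
ft_force: [-0.6, -0.6, 0.3]
finger_gap: 21.4
grip_force: 0.0
```

play_rows:
  increments:
    - [-0.5, [0, 0, 5], 0]
    - [-0.5, [0, 0, 4], 0]
    - [-0.5, [0, 0, 3], 0]
    - [-0.5, [0, 0, 0], 0]

```text
time: 42.7
tool_pos: [435.9, -62.6, 11.4]
tcp_rot: [180.0, 0.0, 83.1]
ft_force: [0.2, -0.4, -0.1]
finger_gap: 21.3
grip_force: 0.0
```

play_rows:
  increments:
    - [-0.5, [0, 0, 2], 0]
    - [-1, [0, 0, 0], 0]
    - [-1, [0, 0, 0], 0]
    - [-1, [0, 0, 0], 0]
    - [-1, [0, 0, 0], 0]
    - [-1, [0, 0, 0], 0]
  force: 30

```text
time: 43.2
tool_pos: [435.8, -62.5, 9.5]
tcp_rot: [180.0, 0.0, 83.1]
ft_force: [-2.4, 0.4, 4.0]
finger_gap: 3.8
grip_force: 31.7
```

```bash
python3 go.py 610 -122.2 10 92.3 12
```

```text
at [435.8 -62.5   9.5] [180.    0.   83.1] gap 3.8 grip 31.7 F [-2.4  0.4  4. ] t 43.2
turn tool rad -0.16 rows 2 each -0.0801
shift [-66.6 171.7  -0.5] rows 16 each [-4.2 10.7 -0. ]
```

play_rows:
  increments:
    - [-1, [0, 0, 0], -0.04]
    - [-1, [0, 0, 0], -0.04]
    - [-1, [0, 0, 0], -0.04]
    - [-1, [0, 0, 0], -0.04]
    - [-1, [-2, 5, 0], 0]
    - [-1, [-4, 10, 0], 0]
    - [-1, [-4, 10, 0], 0]
    - [-1, [-4, 10, 0], 0]
    - [-1, [-4, 10, 0], 0]
    - [-1, [-4, 10, 0], 0]
    - [-1, [-2, 5, 0], 0]
    - [-1, [0, 0, 0], 0]

```text
time: 44.2
tool_pos: [497.2, -84.2, 9.5]
tcp_rot: [-180.0, -0.0, 92.3]
ft_force: [-0.9, 0.5, 4.8]
finger_gap: 3.6
grip_force: 31.9
```

```bash
python3 go.py 600 -122.2 10 92.3 12; python3 st.py
```

```text
at [497.2 -84.2   9.5] [-180.    -0.    92.3] gap 3.6 grip 31.9 F [-0.9  0.5  4.8] t 44.2
turn tool rad -0.0 rows 1 each -0.0003
shift [-42.1 101.1  -0.5] rows 10 each [-4.2 10.1 -0. ]
top carrier 0.95 [231. 276.   0.]
top carrier 0.8 [ 270. -214.   -4.]
top carrier 0.54 [ 504. -407.    3.]
top lock_post 0.5 [ 623. -310.   41.]
top cradle_home 0.94 [ 661. -119.    2.]
top cradle 0.95 [ 690. -123.   -0.]
scene bezel_a 0.81 [ 532. -144.   21.]
scene bezel_a 0.57 [523. -17.  22.]
scene carrier 0.92 [530. -85.   4.]
scene carrier 0.76 [235. 267.  -3.]
scene lock_post 0.71 [ 615. -312.   44.]
scene cradle_home 0.94 [ 660. -121.    2.]
scene cradle 0.61 [ 690. -120.    5.]
scene cradle 0.46 [528. -17.  23.]
carfit [ 5.3054e+02 -8.1330e+01  1.8100e+00  5.2000e-01]
45.0 [496.96235928 -84.12098158   9.50632992] [1.79961708e+02 9.01424574e-03 9.22910204e+01]
```

play_rows:
  increments:
    - [-1, [-2, 5, 0], 0]
    - [-1, [-4.2, 10, 0], 0]
    - [-1, [-4.2, 10, 0], 0]
    - [-1, [-4.2, 10, 0], 0]
    - [-1, [-4.2, 10, 0], 0]
    - [-1, [-4.2, 10, 0], 0]
    - [-1, [-4.2, 10, 0], 0]
    - [-1, [-4.2, 10, 0], 0]
    - [-1, [-4.2, 10, 0], 0]
    - [-1, [-4.2, 10, 0], 0]
    - [-1, [-2.2, 5, 0], 0]
    - [-1, [0, 0, 0], 0]

```text
time: 46.0
tool_pos: [597.1, -121.6, 9.5]
tcp_rot: [-179.8, -0.1, 92.3]
ft_force: [-6.5, 2.5, 12.1]
finger_gap: 3.8
grip_force: 32.9
```

```bash
python3 go.py 627 -122.8 10 92.3 12; python3 st.py
```

```text
at [ 597.1 -121.6    9.5] [-1.798e+02 -1.000e-01  9.230e+01] gap 3.8 grip 32.9 F [-6.5  2.5 12.1] t 46.0
turn tool rad 0.0 rows 1 each 0.0001
shift [-2.4 29.8 -0.5] rows 3 each [-0.8  9.9 -0.2]
top bezel_a 0.52 [ 627. -181.   18.]
top bezel_a 0.46 [622. -58.  17.]
top carrier 0.82 [235. 276.  -3.]
top carrier 0.78 [ 627. -119.   -5.]
top carrier 0.72 [ 271. -210.   -1.]
top lock_post 0.52 [ 623. -313.   41.]
carfit [ 616.68 -108.25  -16.57    0.89]
scene bezel_a 0.88 [625. -55.  21.]
scene bezel_a 0.58 [ 632. -180.   19.]
scene carrier 0.87 [ 626. -122.   -1.]
scene carrier 0.72 [233. 270.   1.]
scene carrier 0.51 [ 266. -211.    1.]
scene lock_post 0.77 [ 619. -309.   43.]
scene cradle_home 0.86 [ 660. -123.    1.]
scene cradle 0.9 [ 693. -120.    4.]
carfit [ 6.3019e+02 -1.1844e+02  3.1900e+00  4.8000e-01]
46.8 [ 597.08278537 -121.60529341    9.47375816] [-1.79842587e+02 -4.87922331e-02  9.23108941e+01]
```

play_rows:
  increments:
    - [-1, [-0.3, 4, 0], 0]
    - [-1, [-0.3, 4, 0], 0]
    - [-1, [-0.3, 4, 0], 0]
    - [-1, [-0.3, 4, 0], 0]
    - [-1, [-0.3, 4, 0], 0]
    - [-1, [-0.3, 4, 0], 0]
    - [-1, [-0.3, 3, 0], 0]
    - [-1, [0, 0, 0], 0]

```text
time: 47.47
tool_pos: [622.9, -123.0, 9.5]
tcp_rot: [-179.7, -0.0, 92.3]
ft_force: [-11.5, 0.5, 16.0]
finger_gap: 3.9
grip_force: 33.3
```

play_rows:
  increments:
    - [-1, [0, 3, 0], 0]
    - [-1, [0, 2, 0], 0]
    - [-1, [0, 0, 0], 0]

```text
time: 47.72
tool_pos: [627.2, -122.9, 9.5]
tcp_rot: [-179.6, -0.0, 92.3]
ft_force: [-15.4, 1.2, 19.3]
finger_gap: 3.9
grip_force: 33.6
```

play_rows:
  increments:
    - [-1, [0, 2, 0], 0]
    - [-1, [0, 2, 0], 0]
    - [-1, [0, 0, 0], 0]

```text
time: 47.97
tool_pos: [627.8, -122.6, 9.4]
tcp_rot: [-179.2, -0.1, 92.3]
ft_force: [-33.0, 1.5, 33.4]
finger_gap: 3.7
grip_force: 35.3
```

play_rows:
  increments:
    - [-1, [0, 2, 0], 0]
    - [-1, [0, 2, 0], 0]
    - [-1, [0, 0, 0], 0]

```text
time: 48.22
tool_pos: [628.2, -122.4, 9.2]
tcp_rot: [-178.7, -0.2, 92.3]
ft_force: [-50.4, 2.0, 48.9]
finger_gap: 3.7
grip_force: 37.3
```

```bash
python3 st.py
```

```text
top bezel_a 0.72 [776. 161.   2.]
top bezel_a 0.53 [657. -59.  17.]
top bezel_a 0.51 [ 660. -182.   18.]
top carrier 0.94 [ 269. -210.    0.]
top carrier 0.93 [232. 274.  -4.]
top lock_post 0.66 [ 623. -309.   40.]
scene bezel_a 0.83 [ 661. -184.   19.]
scene bezel_a 0.54 [657. -57.  18.]
scene carrier 0.82 [232. 271.   2.]
scene carrier 0.8 [ 660. -124.    2.]
scene carrier 0.65 [ 267. -214.    0.]
scene lock_post 0.77 [ 618. -311.   44.]
scene cradle_home 0.69 [ 658. -122.   -1.]
scene cradle 0.78 [ 691. -122.    3.]
carfit [ 6.5048e+02 -1.1983e+02  3.3000e-01  6.6000e-01]
49.0167 [ 628.16473875 -122.36819465    9.22394525] [-1.78729661e+02 -1.67285670e-01  9.22823895e+01]
```

play_rows:
  increments:
    - [-1, [0, -4, -1], 0]
    - [-1, [0, 0, 0], 0]
    - [-0.6, [0, 0, 0], 0]
    - [-0.5, [0, 0, 0], 0]
    - [-0.5, [0, 0, 0], 0]
    - [-0.5, [0, 0, -15], 0]
    - [-0.5, [0, 0, -35], 0]
    - [-0.5, [0, 0, -40], 0]
    - [-1, [0, 0, -20], 0]
    - [-1, [0, 0, 0], 0]

```text
time: 49.85
tool_pos: [638.7, -123.7, 129.1]
tcp_rot: [179.4, 0.2, 92.3]
ft_force: [0.1, -0.6, 1.3]
finger_gap: 0.1
grip_force: 0.0
```

```bash
python3 go.py 623 -355 115 92.3 38; python3 st.py
```

```text
at [ 638.7 -123.7  129.1] [179.4   0.2  92.3] gap 0.1 grip 0.0 F [ 0.1 -0.6  1.3] t 49.85
turn tool rad 0.0 rows 1 each 0.0001
shift [-230.5  -24.9   14.1] rows 7 each [-32.9  -3.6   2. ]
top bezel_a 0.59 [ 658. -181.   20.]
top bezel_a 0.49 [654. -62.  17.]
top carrier 0.82 [ 270. -211.    0.]
top carrier 0.66 [ 657. -120.   -6.]
top carrier 0.66 [231. 275.  -1.]
top lock_post 0.65 [ 621. -312.   44.]
top cradle_home 0.95 [ 656. -123.    1.]
top cradle_home 0.46 [ 659. -180.   19.]
top cradle 0.6 [ 689. -125.    2.]
carfit [ 656.52 -121.12    2.72    0.68]
scene bezel_a 0.76 [658. -55.  20.]
scene bezel_a 0.73 [ 660. -183.   17.]
scene carrier 0.96 [ 268. -209.    2.]
scene carrier 0.94 [ 658. -122.    3.]
scene carrier 0.8 [231. 270.   1.]
scene lock_post 0.67 [ 616. -311.   42.]
scene cradle_home 0.63 [ 660. -120.   -1.]
scene cradle 0.9 [ 694. -121.    3.]
carfit [ 6.5266e+02 -1.1638e+02 -5.0000e-01  5.6000e-01]
50.65 [ 634.29491233 -122.70870029  120.25778126] [-1.79999436e+02 -7.22452164e-04  9.22891602e+01]
```

play_rows:
  increments:
    - [-1, [-33, -3.2, 0], 0]
    - [-1, [-33, -3.2, 0], 0]
    - [-1, [-33, -3.2, 0], 0]
    - [-1, [-33, -3.2, 0], 0]
    - [-1, [-33, -3.2, 0], 0]
    - [-1, [-33, -3.2, 0], 0]
    - [-1, [-33, -3.2, 0], 0]
    - [-1, [0, 0, 30], 0]
    - [-1, [0, 0, 30], 0]
    - [-1, [0, 0, 28], 0]
    - [-1, [0, 0, 0], 0]

```text
time: 51.57
tool_pos: [616.6, -352.0, 24.2]
tcp_rot: [-179.5, -0.4, 92.3]
ft_force: [-0.6, 1.0, -3.0]
finger_gap: 0.1
grip_force: 0.0
```

```bash
python3 go.py 621 -269 31 92.3 8
```

```text
at [ 616.6 -352.    24.2] [-179.5   -0.4   92.3] gap 0.1 grip 0.0 F [-0.6  1.  -3. ] t 51.5667
turn tool rad -0.001 rows 1 each -0.0008
shift [82.7  7.7 -6.8] rows 11 each [ 7.5  0.7 -0.6]
```

play_rows:
  increments:
    - [-1, [7, 0.5, 0], 0]
    - [-1, [7, 0.5, 0], 0]
    - [-1, [7, 0.5, 0], 0]
    - [-1, [7, 0, 0], 0]
    - [-1, [7, 0, 0], 0]
    - [-1, [7, 0, 0], 0]
    - [-1, [7, 0, 0], 0]
    - [-1, [7, 0, 0], 0]
    - [-1, [7, 0, 0], 0]
    - [-1, [6, 0, 0], 0]
    - [-1, [0, 0, 0], 0]

```text
time: 52.48
tool_pos: [619.6, -283.7, 31.9]
tcp_rot: [-179.9, -0.1, 92.3]
ft_force: [0.2, -0.2, -0.6]
finger_gap: -0.1
grip_force: 0.0
```

play_rows:
  increments:
    - [-1, [5, 0, 0], 0]
    - [-1, [4, 0, 0], 0]
    - [-1, [0, 0, 0], 0]

```text
time: 52.73
tool_pos: [619.2, -275.5, 31.9]
tcp_rot: [-179.9, -0.0, 92.3]
ft_force: [0.4, -1.7, 0.7]
finger_gap: 0.0
grip_force: 0.0
```

play_rows:
  increments:
    - [-1, [3, 0, 0], 0]
    - [-1, [3, 0, 0], 0]
    - [-1, [0, 0, 0], 0]

```text
time: 52.98
tool_pos: [619.0, -269.8, 31.9]
tcp_rot: [-180.0, -0.0, 92.3]
ft_force: [0.1, -0.4, -0.3]
finger_gap: 0.1
grip_force: 0.0
```

play_rows:
  increments:
    - [-1, [3, 0, 0], 0]
    - [-1, [2, 0, 0], 0]
    - [-1, [0, 0, 0], 0]

```text
time: 53.23
tool_pos: [619.0, -268.7, 32.3]
tcp_rot: [180.0, 0.3, 92.2]
ft_force: [2.0, -15.3, -7.1]
finger_gap: 0.1
grip_force: 7.7
```

play_rows:
  increments:
    - [-1, [2, 0, 0], 0]
    - [-1, [2, 0, 0], 0]
    - [-1, [0, 0, 0], 0]

```text
time: 53.48
tool_pos: [619.0, -268.5, 32.5]
tcp_rot: [179.9, 0.6, 92.2]
ft_force: [3.0, -30.3, -13.7]
finger_gap: -0.0
grip_force: 15.2
```

```bash
python3 - <<'E'
from h import *
for c in("top","scene"):
    p=snapshot(c)
    for d in pinpoint("lock_post",p)[:2]: print(c,round(d["p"],2),w(p,np.array(d["xyz"])).round(0))
E
```

```text
top 0.44 [ 620. -250.   40.]
scene 0.61 [ 617. -252.   41.]
```

Hard stop reached with the post at y≈−251, so the lock is shut. I'll back off, retreat and verify.

play_rows:
  increments:
    - [-1, [-10, 0, 0], 0]
    - [-1, [-15, 0, 0], 0]
    - [-1, [0, 0, -35], 0]
    - [-1, [0, 0, -40], 0]
    - [-1, [0, 0, -40], 0]
    - [-1, [0, -20, 0], 0]
    - [-1, [0, -30, 0], 0]
    - [-1, [0, -30, 0], 0]
    - [-1, [0, -30, 0], 0]
    - [-1, [0, 0, 0], 0]
    - [-1, [0, 0, 0], 0]

```text
time: 54.6
tool_pos: [508.7, -290.8, 147.3]
tcp_rot: [-180.0, -0.1, 92.2]
ft_force: [0.3, 0.7, 0.7]
finger_gap: -0.1
grip_force: 0.0
```

```bash
python3 st.py
```

```text
top bezel_a 0.68 [655. -61.  17.]
top bezel_a 0.53 [ 662. -181.   20.]
top carrier 0.89 [ 658. -121.   -3.]
top carrier 0.83 [233. 276.  -2.]
top carrier 0.53 [ 267. -210.   -2.]
top lock_post 0.6 [ 618. -250.   40.]
top cradle_home 0.66 [ 658. -122.   -1.]
top cradle 0.69 [ 688. -122.   -0.]
carfit [ 6.5806e+02 -1.2036e+02  2.6400e+00  4.4000e-01]
scene bezel_a 0.89 [655. -59.  22.]
scene bezel_a 0.71 [ 660. -182.   20.]
scene carrier 0.9 [ 266. -211.    2.]
scene carrier 0.64 [235. 269.   1.]
scene carrier 0.62 [ 659. -121.    4.]
scene lock_post 0.71 [ 617. -251.   44.]
scene cradle_home 0.95 [ 658. -120.   -0.]
scene cradle_home 0.45 [676. 259.   1.]
scene cradle 0.58 [ 689. -122.    3.]
carfit [ 6.5061e+02 -1.2084e+02 -8.6000e-01  6.1000e-01]
55.4 [ 510.01238816 -290.75280319  147.27069069] [-1.79998193e+02 -3.36309082e-03  9.22925300e+01]
```

```bash
python3 -c "
from bench import *
print(hand_in())"
```

```text
the job is handed in; nothing more can be done
None
```

I handed the job in at about 55 s: both bezels present are dial up in the two end bays, the tray is home against the fence and the lock is shut. The last readings matched this; `hand_in()` gave no verdict.

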